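# Set the chute and pass the ripe cheeses into the chill box

## Task

First lift the press weight off the guide bed and stand it upright on the black drip mat; then swing the clamp lever open, slide the loading chute along its bed until its black mark lines up with the mark on the chill box, and swing the lever fully shut again. Then push every cheese from the ripening tray along the chute and in under the flap, lying flat, until all are inside the box and the flap hangs shut behind them. Leave the spray bottle, jar, brush and probe where they are.

Things in the scene. Friction and masses are not known exactly. Their poses are not given: they have to be found in the camera images.
- weight_knob (a point): Centre of the upright black grip knob (22 mm diameter, 26 mm tall) of a steel press weight, 0.45 kg: a disc of 60 mm diameter and 30 mm height with the knob on top, 60 mm tall in all. This point lies on the axis 47 mm above the underside; z is the weight's own up axis. It starts standing on the guide bed (bed surface 10 mm above the table) in the chute's way, on the chute's +y side.
- mat_top (a point): Centre of the top of the black rubber drip mat, 120 x 120 mm, 4 mm thick, fixed on the table.
- lever (a joint): Clamp lever of the chute, about a vertical axis: 0 to 0.08 = fully shut (a pad then brakes the chute on its bed), 1.5 rad = fully open; it brakes below about 0.4. It turns clockwise seen from above as it opens, moves stiffly (2 N at the knob, 3 N to close the last 0.4 rad) and stays where left; turn it about its pivot, or the open chute is dragged along. Shut it points to -y of the chute, open it points to -x, towards the robot.
- lever_knob (a point): Upright black knob at the lever's end, 18 mm diameter, from 36 to 62 mm above the table; this point is on its axis, 50 mm above the table and 50 mm from the lever's pivot. Its frame turns with the lever.
- lever_pivot (a point): Point on the lever's vertical pivot axis, at the height of lever_knob (50 mm). It rides on the chute.
- carriage (a joint): Position of the chute along its guide bed, in m, 0 to 0.17, growing to the bed's +y; with the lever open it slides against about 8 N of friction and stays where left. The start is 0 to 0.03.
- slide_post (a point): Upright black post on the chute's +y flank to slide it by: 18 mm diameter, from 26 to 70 mm above the table; this point is on its axis 50 mm above the table.
- chute_mark (a point): End of the short black mark on the chute, beside the flap. Its axes are those of the bed: x runs along the chute to the box, y along the slide.
- box_mark (a point): End of the black line at the mouth of the chill box. Chute and box are in line when chute_mark has the same place along the bed's y as box_mark (it then stands 6 mm in front of it). Same axes as the bed.
- chute_deck (a point): Point on the middle line of the chute's steel deck, on its surface, 30 mm above the table; x points along the chute to the flap. The deck runs from 55 mm before this point to 70 mm beyond it, open at the top and at the robot's end, between side walls 72 mm apart (inside) that rise 20 mm above the deck. The bar that carries the flap crosses the chute 65 mm beyond this point.
- flap (a joint): White check flap, 68 mm wide, hung from a 6 mm bar whose axis is 58 mm above the deck, down to 29 mm above it. 0 = shut, positive = swung in to the box; it cannot swing out. It falls shut once the last cheese is wholly 20 mm beyond the bar: push low, fingers tilted some 35 degrees, tips leading under the bar. Each cheese pushes those ahead of it.
- box_mouth (a point): Middle of the mouth of the long chill box, on its floor, 28 mm above the table; x points into the box. The box is 84 mm wide inside and 294 mm long, walls 58 mm high, its clear cover begins 35 mm inside the mouth. The flap's bar stands 9 mm in front of the mouth when the chute is in line.
- cheese1_centre (a point): Centre of a small round cream-coloured cheese, 56 mm diameter, 34 mm tall, 0.09 kg, z is its axis. Two to four such cheeses lie flat on the ripening tray (floor 5 mm above the table, low rim 12 mm high, 250 x 250 mm).
- cheese2_centre (a point): Centre of another such cheese; may be absent.
- cheese3_centre (a point): Centre of another such cheese; may be absent.
- cheese4_centre (a point): Centre of another such cheese; may be absent.
- spray_mid (a point): Clear spray bottle, 52 mm diameter, 148 mm tall, not to be disturbed; point 50 mm up its axis.
- jar_mid (a point): Lidded jar, 52 mm diameter, 70 mm tall, not to be disturbed; its centre.
- brush_mid (a point): Hand brush lying on the table, not to be disturbed; its middle.
- probe_mid (a point): Probe thermometer lying on the table, about 200 mm long, not to be disturbed; its middle.
Not all that is in view belongs to the job. What is shaped like the part that bears cheese4_centre but brown or turquoise is not meant.

How it is judged:
By the outcome, as a careful person would: the job done as asked, in the order asked, and still so for the second after the job is handed in, with the robot touching nothing.
Of cheese1, cheese2, cheese3, cheese4 only 2 to 4 are there at a start; the rules pass over those that are not, and their reading is None.
At some moment in a run one of cheese1, cheese2, cheese3, cheese4 may be knocked a few centimetres aside while the robot is not near it.
Once in a run the grip may slacken for a moment while it holds something.
It also fails if it takes over 210 s, if anything falls off the work surface, if the arm or the gripper's body presses on something with over 40 N, if the wrist force passes 120 N, or if a joint passes its speed limit or range.

## Robot

A 6-joint arm with a two-finger parallel gripper is mounted at the origin on the work surface. World frame = base frame: x ahead of the robot, y to its left, z up, the work surface at z = 0. Lengths are in m, angles in rad, forces in N, time in s.
With the tool pointing down it reaches from about 0.275 to 0.725 m from the base axis. Payload 15.9 kg.
Tool frame: the origin (TCP) lies midway between the tips of the shut fingers; the grasp point (between the pads) lies 19 mm behind it; x points along the fingers, y is the direction in which the jaws open and shut, and the axes are right-handed (so a half turn about x gives the same grasp; the last joint's range is limited). The gripper opens to 85 mm and grips with 20 to 120 N. Pads are 22 mm wide; open, the fingers measure 114 mm over their backs; the gripper's body (76 mm by 85 mm) begins 54 mm behind the grasp point. The pads swing forward as they close: fully open they stand 13 mm farther back than shut.
Start: joints at [1.229, 0.213, -0.034, 1.323, 0, 1.571], TCP at [0.168, 0.471, 0.231] pointing down, gripper open.
Joint ranges: [-2.98, 2.98], [-0.74, 1.72], [-1.14, 1.35], [-2.1, 2.04], [-1.57, 1.44], [-3.14, 3.14]. Speed limits (rad/s): [1.89, 1.89, 2.39, 2.57, 3.14, 3.14].

## Interface

Orientations are given as a rotation vector (axis times angle).
In Python, from station import * gives the robot as it stands. Calls block until the motion is done:
- goto(position, orientation): joint-space move of the TCP to a pose.
- movel(position, orientation=None, rate=0.15): straight line of the TCP; orientation=None keeps the orientation; rate is the mean speed in m/s.
- goto_joints(angles): joint-space move.
- set_gripper(opening): finger opening in m; the grip force is fixed at half the most; returns when the fingers have stopped.
- wait(seconds).
- ik(position, orientation): joint angles nearest the present ones, or None.
- snapshot(name): name is "scene" or "top" or "wrist"; returns (picture, depth): 400x640x3 uint8, red, green, blue; 400x640 float32, m along the optical axis (not along the pixel's ray), 0 where there is no reading.
- camera_params(name): a dict with "mtx" (3x3 intrinsics, pixels), "origin" and "orientation" of the camera in the world; the wrist camera has in their place "mount" (4x4, takes a point from camera to tool coordinates, whose origin is the TCP and whose axes are the tool frame's). Camera axes: x right, y up, looking along -z (the intrinsics and any distortion apply to the point x, -y, -z); pixel columns grow to the right and rows downward; lengths in m; the calibration is good to about 2 mm. The wrist camera is an equidistant fisheye: a pixel r from the principal point sees the ray r / f radians off the axis. A picture is of the moment at which its call begins: read the wrist's pose just before it. camera_params takes no time and is no camera call.
A pose or a line that the arm cannot do raises Unreachable and nothing moves.
- close_job(): hands the job in, once; it reports no verdict.
Trained networks look in the newest picture that a camera, given by its name, has taken for a name from the list of things; names that differ only in an ending like _2 or _b are one class to them, and where a whole thing is asked for, a point or a joint stands for the part that bears it (a point fixed in the world has none). Each returns a list of dicts, best first, with "confidence" (0 to 1); they miss things now and then, are a little off and sometimes report something else, mostly with a low value. They report only what shows in the picture. A call takes as long as a camera call. They do not tell look-alikes from the thing itself.
- regions_of(camera, target): "region" (400x640 bool, what is visible of it) and "box" ([left, top, width, height] in pixels, round what is visible of it).
Readings, each from a call of its own:
- current_time_s(): time.
- current_qpos(): joint angles.
- current_qvel(): joint speeds.
- current_tau(): joint torques, N m.
- current_ee_pos(): TCP position.
- current_tcp_rot(): TCP orientation.
- current_contact_force(): force on the tool from outside, world axes, zero at the start.
- current_ft_torque(): the same for the moment, N m.
- current_width(): finger opening in m.
Only numpy, scipy, OpenCV 4.12 (cv2) and the standard library are available. Lean on these libraries where they do the work, as an engineer would, in place of code of your own. Each camera call takes 0.05 s, during which the arm holds its last target.

## Working session

There is one attempt and no reset: what is moved stays moved. The work goes in short steps, each a Python script; the robot and the scene stay as the last script left them, time stands still between calls to the robot, and variables do not carry over. Pictures are saved under pics/ and viewed, and the job is handed in when it is done.

```bash
ls -la; mkdir -p pics; python3 - <<'E'
from station import *
import cv2, numpy as np
for n in ("scene","top","wrist"):
    p,d=snapshot(n); cv2.imwrite(f"pics/{n}0.png",p[:,:,::-1]); np.save(f"pics/{n}0.npy",d)
    c=camera_params(n); print(n,{k:np.round(v,4).tolist() if not isinstance(v,str) else v for k,v in c.items()})
print(current_time_s(),current_ee_pos(),current_tcp_rot(),current_width(),current_contact_force())
E
```

```text
total 12
drwxr-xr-x  3 agent agent 4096 Dec  6 13:43 .
drwxr-xr-x 23 root  root  4096 Dec  6 13:43 ..
drwxr-xr-x  2 agent agent 4096 Dec  6 13:43 pics
scene {'mtx': [[483.8893, 0.0, 322.5762], [0.0, 483.8893, 204.3093], [0.0, 0.0, 1.0]], 'origin': [1.4784, 0.4815, 1.238], 'orientation': [0.4782, 0.8261, 1.9991]}
top {'mtx': [[393.3901, 0.0, 310.2639], [0.0, 393.3901, 200.5843], [0.0, 0.0, 1.0]], 'origin': [0.4048, -0.1061, 1.1186], 'orientation': [0.0295, -0.0746, -1.5507]}
wrist {'mtx': [[309.7069, 0.0, 324.7287], [0.0, 309.7069, 203.4069], [0.0, 0.0, 1.0]], 'mount': [[0.0003, 0.317, -0.9484, -0.1429], [1.0, -0.0004, 0.0001, 0.0004], [-0.0004, -0.9484, -0.317, -0.0816], [0.0, 0.0, 0.0, 1.0]]}
0.15 [0.16751851 0.47086388 0.2309547 ] [ 0.26767294  1.55424604 -0.26885429] 0.08539301590334555 [-0.48983997  0.11035247 -0.06960865]
```

View pics/scene0.png

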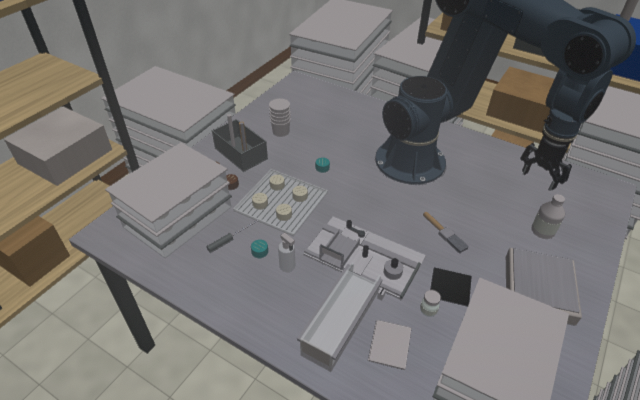

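View pics/top0.png

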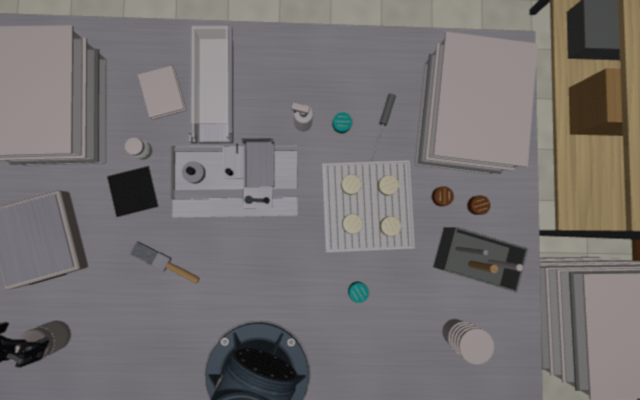

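View pics/wrist0.png

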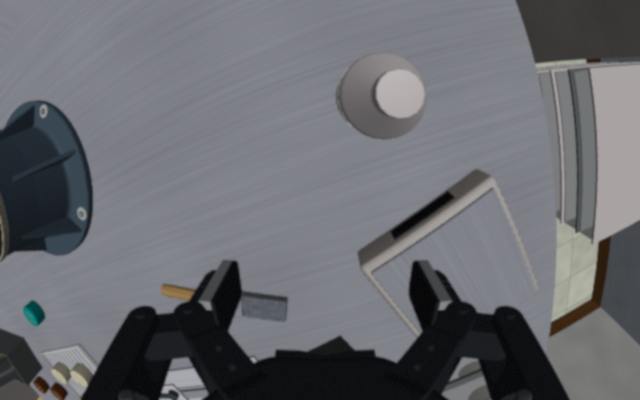

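```bash
cat > h.py <<'E'
from station import *
import cv2, numpy as np
from scipy.spatial.transform import Rotation as R
def px2w(cam,u,v,z):
    c=camera_params(cam); M=np.array(c["mtx"]); r=R.from_rotvec(c["orientation"]).as_matrix(); o=np.array(c["origin"])
    d=r@np.array([(u-M[0,2])/M[0,0],-(v-M[1,2])/M[1,1],-1.0]); t=(z-o[2])/d[2]; return o+t*d
def w2px(cam,p):
    c=camera_params(cam); M=np.array(c["mtx"]); r=R.from_rotvec(c["orientation"]).as_matrix(); o=np.array(c["origin"])
    q=r.T@(np.array(p)-o); return M[0,2]-M[0,0]*q[0]/q[2], M[1,2]+M[1,1]*q[1]/q[2]
def save(name,img,box=None,s=1):
    if box: x,y,w,h=box; img=img[y:y+h,x:x+w]
    img=cv2.resize(img,None,fx=s,fy=s,interpolation=cv2.INTER_CUBIC); cv2.imwrite(f"pics/{name}.png",img[:,:,::-1])
def snap(cam,name,box=None,s=1):
    p,d=snapshot(cam); save(name,p,box,s); return p,d
E
python3 - <<'E'
from h import *
p=cv2.imread("pics/top0.png")[:,:,::-1]
save("top0z",p,(100,90,220,150),3.6)
save("tray0z",p,(310,90,220,220),2.7)
p=cv2.imread("pics/scene0.png")[:,:,::-1]
save("scene0z",p,(230,180,240,180),3.3)
E
```

```text
(no output)
```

View pics/top0z.png

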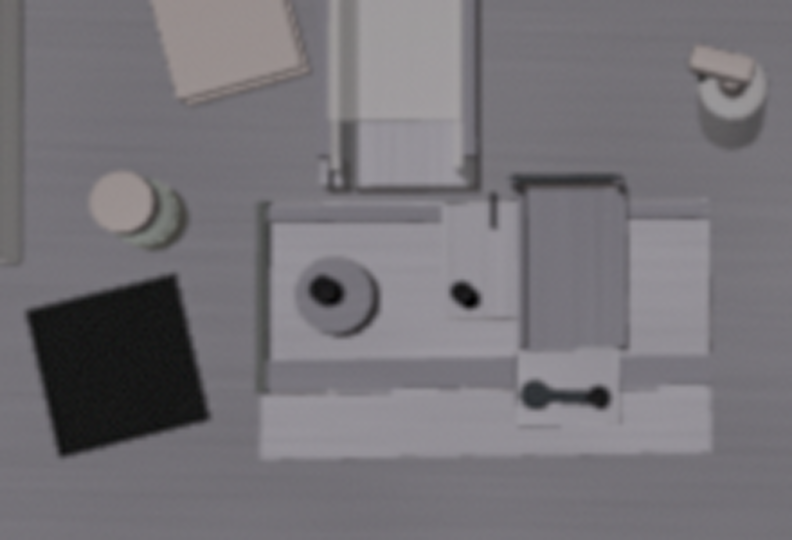

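View pics/scene0z.png

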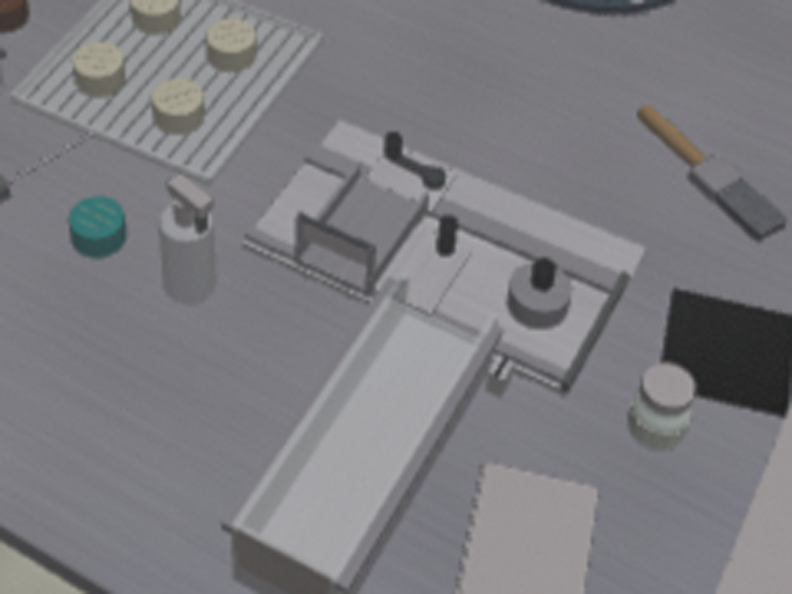

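View pics/tray0z.png

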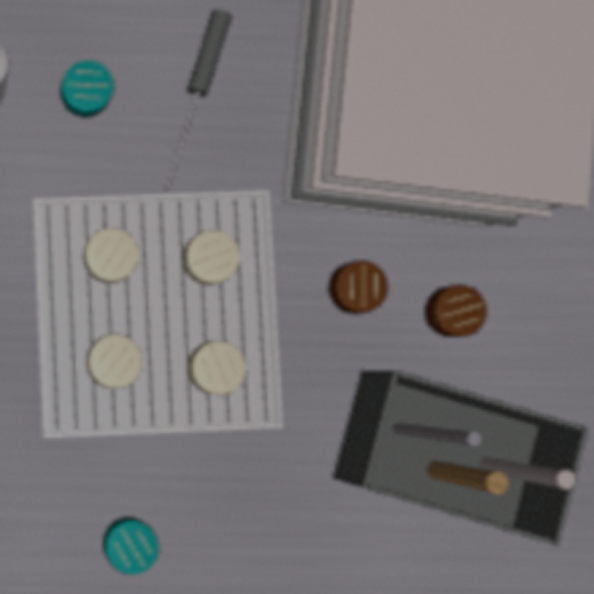

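```bash
cat >> h.py <<'E'
def down(a,tilt=0.0):
    """tool x down, jaw along world angle a; tilt: lean tips toward tool z direction"""
    y=np.array([np.cos(a),np.sin(a),0]); x=np.array([0,0,-1.0]); z=np.cross(x,y)
    x2=np.cos(tilt)*x+np.sin(tilt)*z; z2=np.cross(x2,y)
    return R.from_matrix(np.column_stack([x2,y,z2])).as_rotvec()
def wpose():
    p=np.array(current_ee_pos()); r=R.from_rotvec(current_tcp_rot()).as_matrix(); T=np.eye(4);T[:3,:3]=r;T[:3,3]=p; return T
def wcam(T):
    c=camera_params("wrist"); return T@np.array(c["mount"]), np.array(c["mtx"])
def wp2w(T,u,v,z):
    C,M=wcam(T); du=u-M[0,2]; dv=v-M[1,2]; rr=np.hypot(du,dv); th=rr/M[0,0]
    d=np.array([np.sin(th)*du/max(rr,1e-9),-np.sin(th)*dv/max(rr,1e-9),-np.cos(th)]); d=C[:3,:3]@d; o=C[:3,3]
    return o+d*(z-o[2])/d[2]
def w2wp(T,p):
    C,M=wcam(T); q=C[:3,:3].T@(np.array(p)-C[:3,3]); th=np.arctan2(np.hypot(q[0],q[1]),-q[2]); ph=np.arctan2(-q[1],q[0])
    return M[0,2]+M[0,0]*th*np.cos(ph), M[1,2]+M[0,0]*th*np.sin(ph)
def rectify(T,img,x0,x1,y0,y1,z,mmpp=0.5):
    """orthographic map of plane z: image up=+x, right=-y"""
    h=int((x1-x0)*1000/mmpp); w=int((y1-y0)*1000/mmpp)
    X=x1-np.arange(h)*mmpp/1000; Y=y1-np.arange(w)*mmpp/1000
    YY,XX=np.meshgrid(Y,X); P=np.stack([XX,YY,np.full_like(XX,z)],-1)
    C,M=wcam(T); q=(P-C[:3,3])@C[:3,:3]; th=np.arctan2(np.hypot(q[...,0],q[...,1]),-q[...,2]); ph=np.arctan2(-q[...,1],q[...,0])
    return cv2.remap(img,(M[0,2]+M[0,0]*th*np.cos(ph)).astype(np.float32),(M[1,2]+M[0,0]*th*np.sin(ph)).astype(np.float32),cv2.INTER_CUBIC)
E
python3 - <<'E'
from h import *
def z(u,v,h): return np.round(px2w("top",100+u/3.6,90+v/3.6,h),3)
print("knob",z(325,290,.07)," post",z(465,294,.06),"lever",z(600,397,.05),"piv",z(535,397,.05),"mat",z(118,365,.004),"boxmouth",z(405,188,.028),"cmark",z(493,192,.03),"jar",z(122,203,.07))
for u,v in [(351,185),(388,185),(352,224),(391,226)]: print(np.round(px2w("top",u,v,.039),3))
print("spray",np.round(px2w("top",302,113,.1),3))
for a in (90,-90):
  for p in [(.55,.05,.2)]:
    print(a,ik(p,down(np.radians(a))))
r=R.from_rotvec(current_tcp_rot()).as_matrix();print(np.round(r,2))
E
```

```text
knob [0.548 0.185 0.07 ]  post [0.549 0.084 0.06 ] lever [ 0.475 -0.018  0.05 ] piv [0.474 0.031 0.05 ] mat [0.495 0.361 0.004] boxmouth [0.635 0.139 0.028] cmark [0.633 0.071 0.03 ] jar [0.61  0.337 0.07 ]
[ 0.522 -0.248  0.039]
[ 0.525 -0.351  0.039]
[ 0.415 -0.252  0.039]
[ 0.411 -0.36   0.039]
spray [ 0.704 -0.109  0.1  ]
90 [0.09065989 0.32811933 0.03958512 1.28226212 0.         0.09065989]
-90 [ 0.09065989  0.32811933  0.03958512  1.28226212  0.         -3.05093277]
[[-0.    0.34  0.94]
 [-0.    0.94 -0.34]
 [-1.   -0.   -0.  ]]
```

```bash
python3 - <<'E'
from h import *
goto([0.50,0.14,0.26],down(np.pi/2))
T=wpose(); p,d=snap("wrist","w1"); np.save("pics/w1T.npy",T); np.save("pics/w1.npy",p)
save("w1r",rectify(T,p,0.42,0.70,-0.06,0.26,0.03,0.45))
print(current_time_s(), T[:3,3])
E
```

```text
1.9167 [0.4997361  0.14070725 0.25995045]
```

View pics/w1.png

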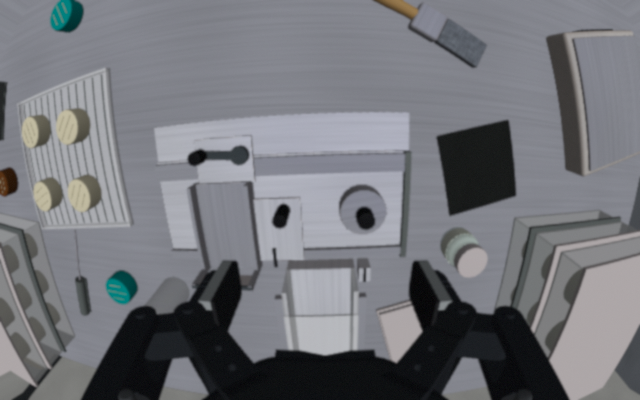

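View pics/w1r.png

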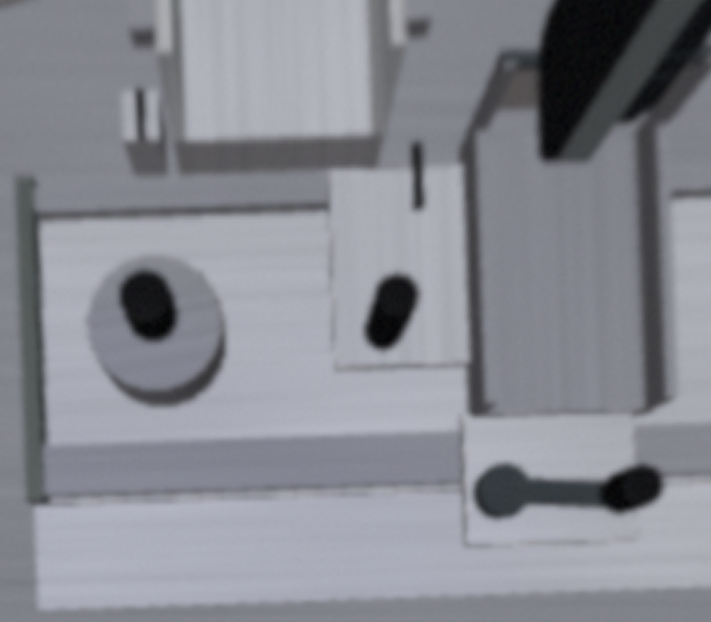

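```bash
python3 - <<'E'
from h import *
T=np.load("pics/w1T.npy"); p=np.load("pics/w1.npy")
for nm,x0,x1,y0,y1,zt,zb in [("knob",.5,.6,.14,.24,.07,.04),("post",.5,.6,.05,.12,.07,.026),("lev",.44,.52,-.05,.06,.062,.036)]:
    a=rectify(T,p,x0,x1,y0,y1,zt,.25); b=rectify(T,p,x0,x1,y0,y1,zb,.25)
    cv2.imwrite(f"pics/r_{nm}.png",np.hstack([a,b])[:,:,::-1])
    print(a.shape)
E
python3 -c "
import cv2,numpy as np
ims=[cv2.imread(f'pics/r_{n}.png') for n in ('knob','post','lev')]
w=max(i.shape[1] for i in ims)
ims=[cv2.copyMakeBorder(i,0,5,0,w-i.shape[1],cv2.BORDER_CONSTANT) for i in ims]
o=np.vstack(ims);print(o.shape);cv2.imwrite('pics/r_all.png',cv2.resize(o,None,fx=.5,fy=.5) if o.shape[0]>1200 else o)"
```

```text
(399, 399, 3)
(399, 279, 3)
(320, 440, 3)
(1133, 880, 3)
```

View pics/r_all.png

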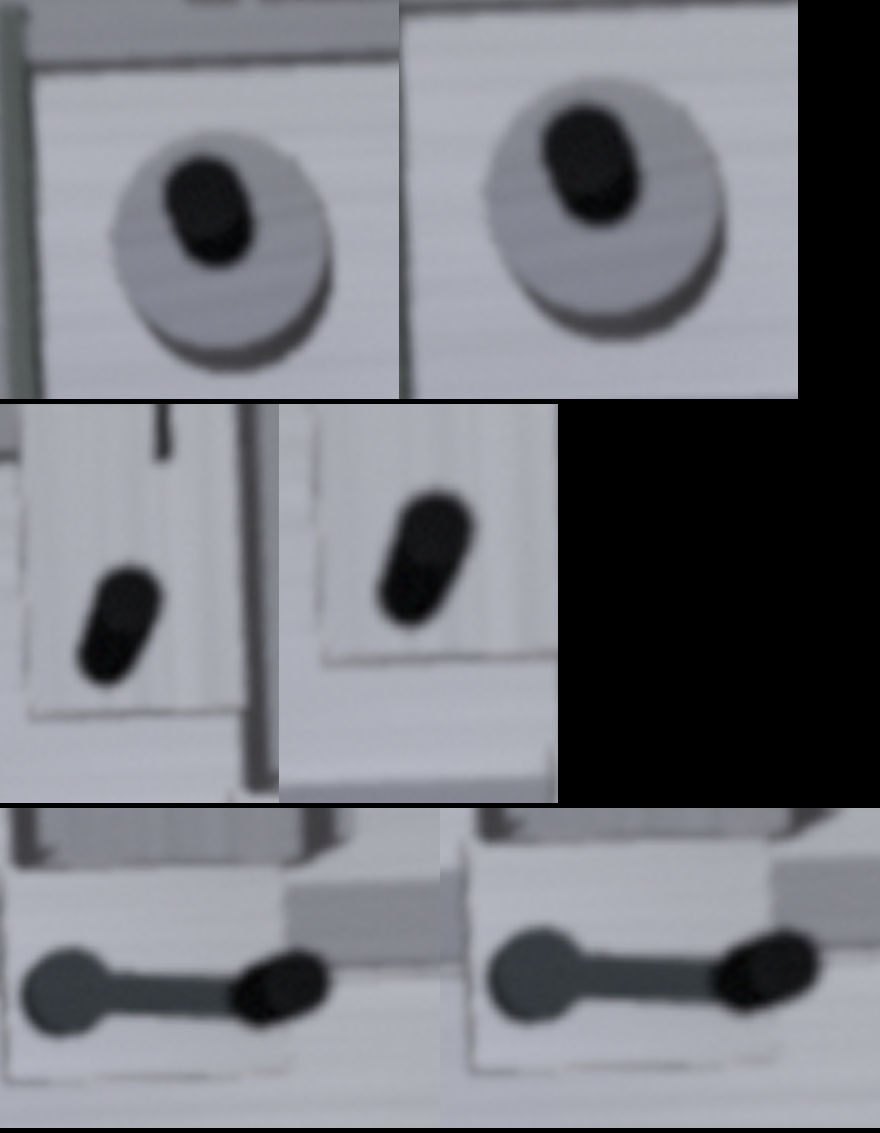

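```bash
python3 - <<'E'
from h import *
T=np.load("pics/w1T.npy")
c=[wp2w(T,*q,.004)[:2] for q in [(437,135),(508,121),(517,196),(450,214)]]; print(np.round(c,3),np.mean(c,0))
o=down(np.pi/2)
set_gripper(.06)
goto([.551,.1885,.12],o); movel([.551,.1885,.043],o,rate=.08)
print(current_contact_force(),current_width())
set_gripper(.0)
print(current_width(),current_contact_force(),current_time_s())
movel([.551,.1885,.075],o,rate=.06)
T=wpose(); snap("wrist","w2"); print(current_width(),current_contact_force())
E
```

```text
[[0.455 0.292]
 [0.426 0.404]
 [0.539 0.439]
 [0.568 0.323]] [0.49686682 0.36463136]
[-0.03225618  0.31930921 -0.27693659] 0.059667373793627056
0.019913760964880112 [-1.7842098   1.81589519  6.61704809] 4.525
0.020379471417762935 [-0.71712858  0.58132488 -6.03159034]
```

View pics/w2.png

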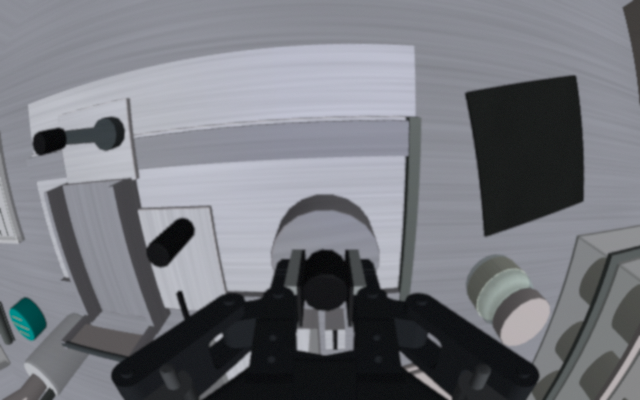

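```bash
python3 - <<'E'
from h import *
o=down(np.pi/2)
movel([.551,.1885,.09],o,rate=.1)
movel([.497,.364,.09],o,rate=.12)
print(current_width(),current_contact_force())
movel([.497,.364,.050],o,rate=.08)
f0=current_contact_force(); print(current_width(),f0)
z=.050
while z>.034:
    z-=.002; movel([.497,.364,z],o,rate=.03); f=current_contact_force()
    if f[2]>f0[2]+2.5: break
print(z,f,current_width())
T=wpose(); p,d=snap("wrist","w3"); print(current_time_s())
E
```

```text
0.02001793291083597 [ 0.33430479  0.72323463 -6.04853686]
0.020406885765643812 [-0.90014553  0.22431783 -6.33130426]
0.03599999999999999 [-6.62117563 -4.87146445 16.03972767] 0.020279747432433114
9.6917
```

View pics/w3.png

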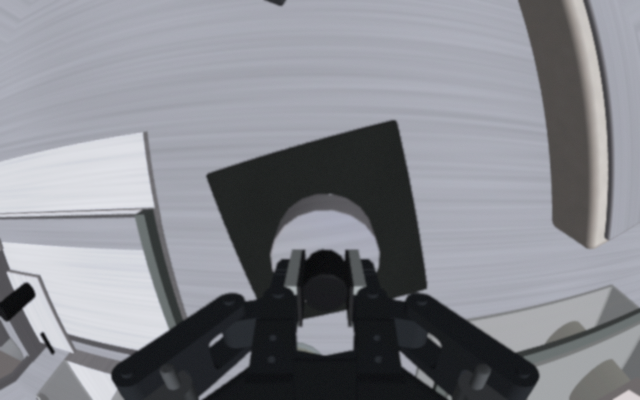

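```bash
cat >> h.py <<'E'
TH=np.radians(1.8)
def lever_pose(piv,q,r=.05,z=.038):
    phi=-np.pi/2+TH-q
    return [piv[0]+r*np.cos(phi),piv[1]+r*np.sin(phi),z], down(TH-q+np.pi)
E
python3 - <<'E'
from h import *
o=down(np.pi/2)
set_gripper(.05); movel([.497,.364,.12],o,rate=.1)
p,d=snap("top","t1",(100,90,220,150),3.6)
piv=(.478,.0355)
for q in np.linspace(0,1.6,5):
    P,O=lever_pose(piv,q); print(ik(P,O))
E
```

```text
[-3.01747778e-02  3.00305854e-01 -4.34891721e-01  8.35598752e-01
 -4.44089210e-16 -1.63238703e+00]
[-2.42176097e-02  2.64835582e-01 -4.84731764e-01  8.21228981e-01
 -4.44089210e-16 -1.22642986e+00]
[-0.00100347  0.23420172 -0.52644917  0.81014545  0.         -0.80321572]
[ 0.03685278  0.21417129 -0.55304302  0.80358201  0.         -0.36535947]
[ 0.08249779  0.20899239 -0.55982946  0.80197447  0.          0.08028554]
```

View pics/t1.png

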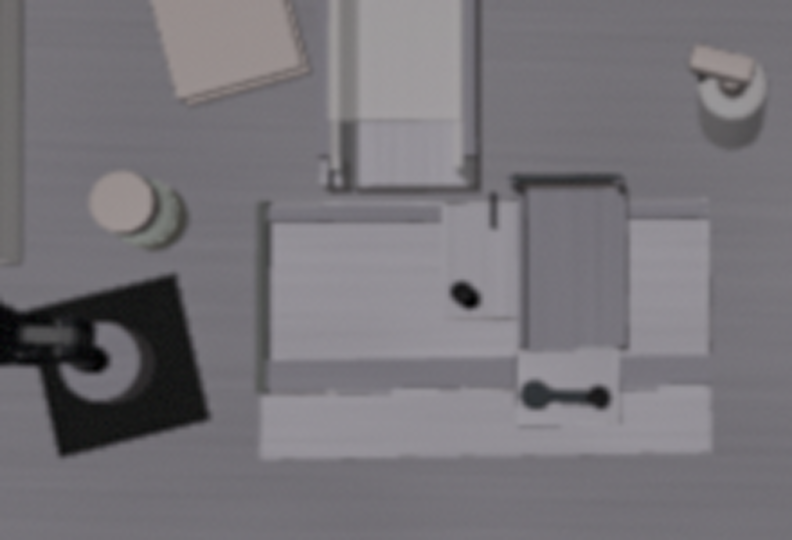

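```bash
python3 - <<'E'
from h import *
piv=(.478,.0355)
P,O=lever_pose(piv,.06); P[2]=.13
goto(P,O); set_gripper(.032)
movel(lever_pose(piv,.06)[0],O,rate=.08)
print(current_contact_force(),current_width()); snap("wrist","w4")
set_gripper(.024); print(current_contact_force(),current_width(),current_time_s())
E
```

```text
[ 0.29584652 -0.36449041  0.09770625] 0.03189435314245991
[0.34797438 0.00296654 0.72720681] 0.024137834690629415 14.95
```

View pics/w4.png

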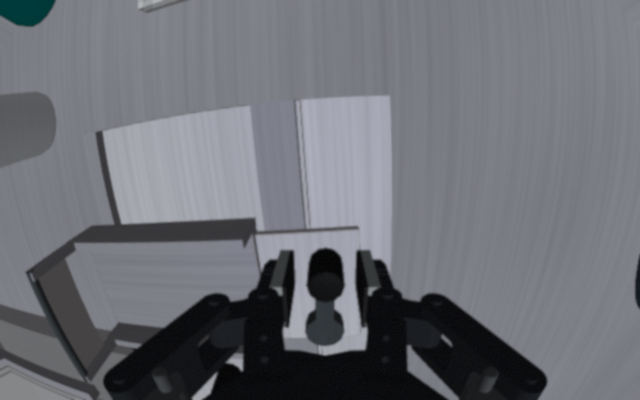

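Knob sits between the fingers at (326,275). Swing it open along the arc.

```bash
python3 - <<'E'
from h import *
piv=(.478,.0355); F=[]
for q in np.linspace(.06,1.56,16):
    P,O=lever_pose(piv,q); movel(P,O,rate=.05); F.append(np.round(current_contact_force(),1).tolist())
print(F[::3],F[-1],current_time_s()); T=wpose(); p,d=snap("wrist","w5")
P[2]=.14; set_gripper(.034); movel(P,O,rate=.15)
snap("top","t2",(100,90,220,150),3.6)
E
```

```text
[[-0.4, -0.1, -0.4], [0.0, 0.5, 0.2], [-0.2, 0.1, -1.0], [-0.5, -0.5, -0.2], [0.1, 0.1, -0.1], [0.5, -0.6, 0.2]] [0.5, -0.6, 0.2] 18.95
```

View pics/w5.png

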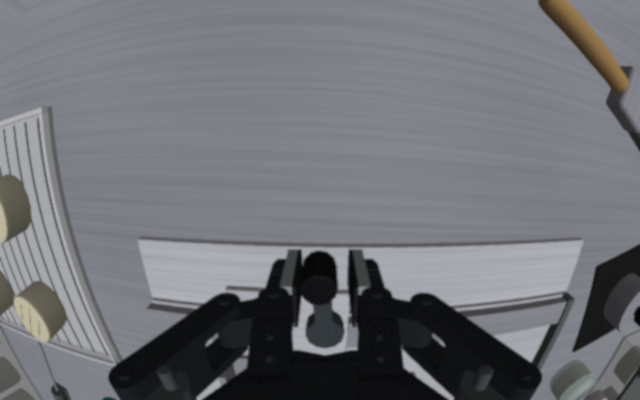

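View pics/t2.png

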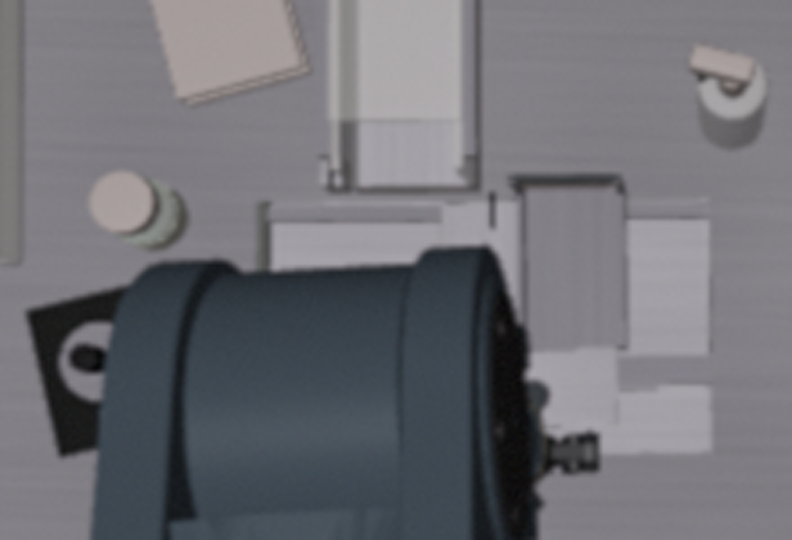

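```bash
python3 - <<'E'
from h import *
goto([.50,.13,.24],down(np.pi/2))
T=wpose(); p,d=snapshot("wrist"); np.save("pics/w6T.npy",T); np.save("pics/w6.npy",p); np.save("pics/w6d.npy",d)
r=rectify(T,p,0.40,0.70,-0.04,0.24,0.026,0.4); save("w6r",r)
E
```

```text
(no output)
```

View pics/w6r.png

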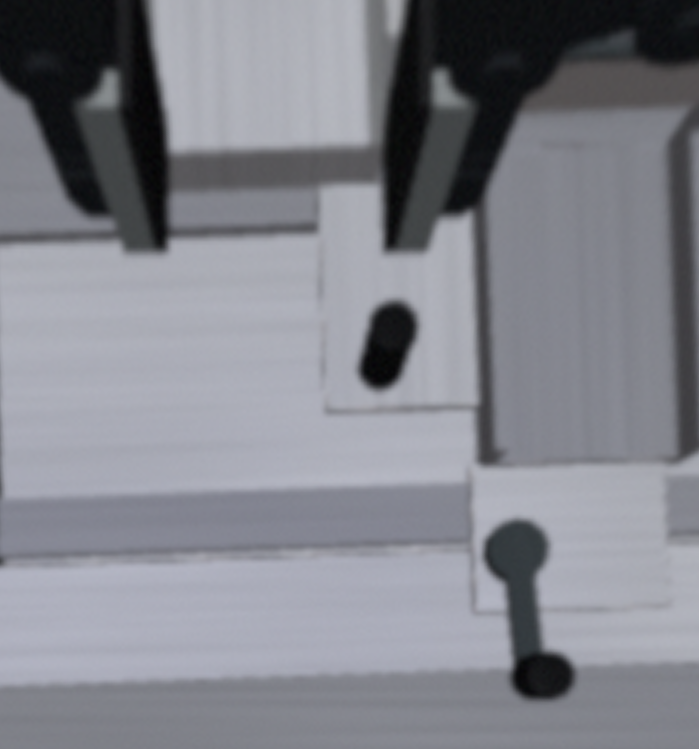

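```bash
python3 - <<'E'
from h import *
o=down(np.pi/2+TH); yb=np.array([-np.sin(TH),np.cos(TH),0])
P=np.array([.552,.088,.04])
set_gripper(.045)
goto(P+[0,0,.08],o); movel(P,o,rate=.08); print(current_contact_force())
set_gripper(0); print(current_width(),current_contact_force())
F=[]
for s in np.linspace(.02,.12,6):
    movel(P+s*yb,o,rate=.06); F.append(np.round(current_contact_force(),1).tolist())
print(F,current_width(),current_ee_pos(),current_time_s())
snap("wrist","w7"); snap("top","t3",(100,90,220,150),3.6)
E
```

```text
[ 0.21918085  0.02728273 -0.03657463]
0.016453678189368357 [-2.61200412 -0.25550309  4.94034744]
[[-1.9, 2.1, 5.7], [-2.8, 1.7, 5.4], [-2.3, 1.8, 6.2], [-3.7, 2.6, 6.4], [-3.8, 1.6, 6.7], [-4.9, 1.6, 6.3]] 0.01643831424023607 [0.54820645 0.20843331 0.04058369] 26.1583
```

View pics/w7.png

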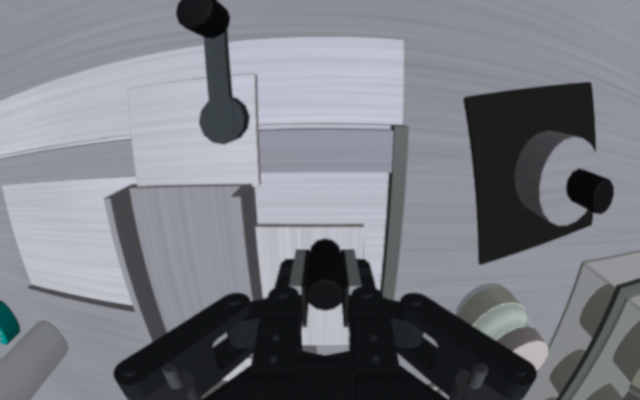

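View pics/t3.png

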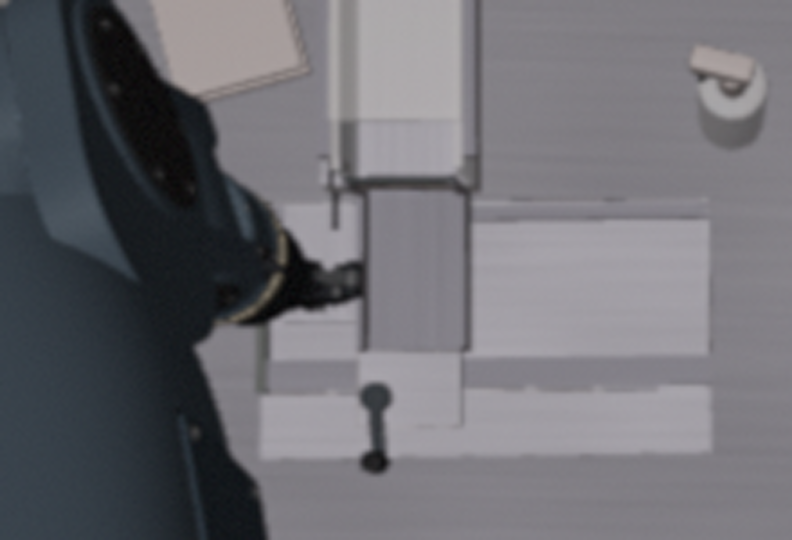

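```bash
cat > marks.py <<'E'
from h import *
import sys
n=sys.argv[1]
T=wpose(); p,d=snapshot("wrist"); np.save(f"pics/{n}T.npy",T); np.save(f"pics/{n}d.npy",d); np.save(f"pics/{n}.npy",p)
save(n,p)
r=rectify(T,p,0.58,0.68,.15,.25,0.028,0.2); save(n+"r",r,None,1.2)
C,M=wcam(T)
for w in [(.62,.20,.026),(.60,.22,.026),(.648,.1965,.028),(.645,.203,.028),(.6,.15,.03)]:
    u,v=w2wp(T,w); dz=d[int(v),int(u)]; 
    th=np.hypot(u-M[0,2],v-M[1,2])/M[0,0]; 
    q=wp2w(T,u,v,-1)-C[:3,3]; q/=np.linalg.norm(q); P=C[:3,3]+q*dz/np.cos(th); print(w,np.round(P,4))
E
python3 - <<'E'
from h import *
o=down(np.pi/2+TH)
set_gripper(.04); P=np.array(current_ee_pos()); P[2]=.13; movel(P,o,rate=.15); 
goto([.53,.195,.20],down(np.pi/2)); set_gripper(.085)
E
python3 marks.py w8
```

```text
(0.62, 0.2, 0.026) [0.6195 0.2    0.0269]
(0.6, 0.22, 0.026) [0.5996 0.2199 0.0269]
(0.648, 0.1965, 0.028) [0.646  0.1965 0.0311]
(0.645, 0.203, 0.028) [0.6433 0.2029 0.0306]
(0.6, 0.15, 0.03) [0.6002 0.15   0.0297]
```

View pics/w8.png

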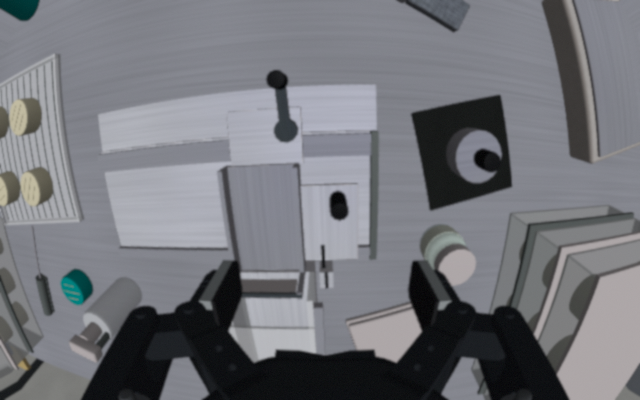

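View pics/w8r.png

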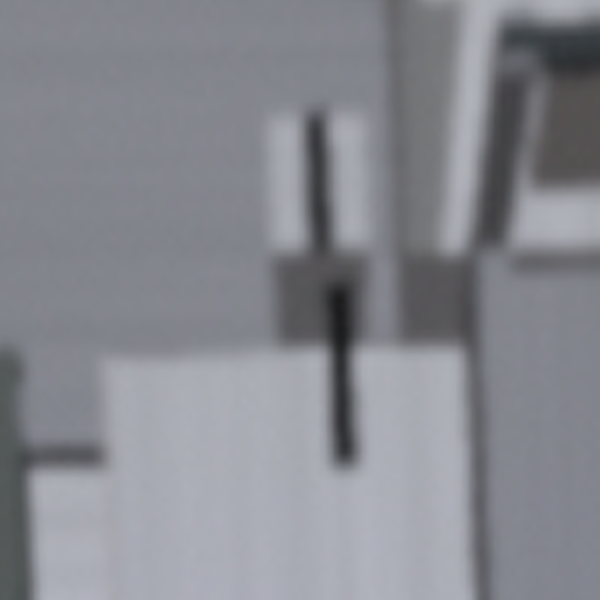

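```bash
python3 - <<'E'
from h import *
o=down(np.pi/2+TH); yb=np.array([-np.sin(TH),np.cos(TH),0])
P=np.array([.552,.088,.04])+.12*yb
set_gripper(.045)
goto(P+[0,0,.08],o); movel(P,o,rate=.1); set_gripper(0); print(current_ee_pos())
movel(P+.0025*yb,o,rate=.02); print(current_ee_pos(),current_contact_force())
set_gripper(.04); P=np.array(current_ee_pos()); P[2]=.13; movel(P,o,rate=.15); 
goto([.53,.195,.20],down(np.pi/2)); set_gripper(.085)
E
python3 marks.py w9
```

```text
[0.54859476 0.20818236 0.04075159]
[0.54853787 0.21011673 0.04075409] [-1.77799937 -4.40147784  7.25977905]
(0.62, 0.2, 0.026) [0.6199 0.2    0.0261]
(0.6, 0.22, 0.026) [0.5993 0.2199 0.0275]
(0.648, 0.1965, 0.028) [0.6453 0.1965 0.0322]
(0.645, 0.203, 0.028) [0.6428 0.2029 0.0315]
(0.6, 0.15, 0.03) [0.6  0.15 0.03]
```

View pics/w9r.png

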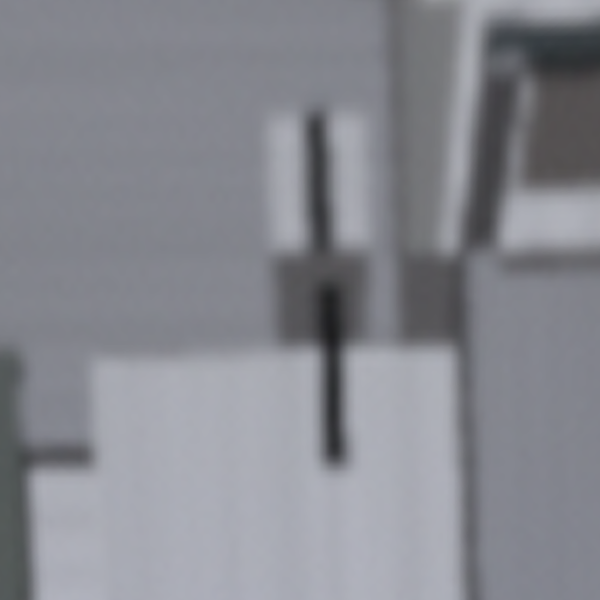

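```bash
python3 - <<'E'
from h import *
o=down(np.pi/2+TH); yb=np.array([-np.sin(TH),np.cos(TH),0])
P=np.array([.552,.088,.04])+.12*yb
set_gripper(.045)
goto(P+.0018*yb+[0,0,.08],o); movel(P+.0018*yb,o,rate=.1); set_gripper(0); print(current_ee_pos())
movel(P+.0035*yb,o,rate=.02); print(current_ee_pos(),current_contact_force())
set_gripper(.04); P=np.array(current_ee_pos()); P[2]=.13; movel(P,o,rate=.15); 
goto([.53,.195,.20],down(np.pi/2)); set_gripper(.085); print(current_time_s())
E
python3 marks.py w10
python3 - <<'E'
from h import *
T=np.load("pics/w10T.npy"); p=np.load("pics/w10.npy")
save("w10l",rectify(T,p,.40,.54,.10,.22,.038,.2))
E
```

```text
[0.5485579  0.2099738  0.04074325]
[0.5485019  0.21110792 0.04073721] [-2.33417787 -4.11180315  8.0120961 ]
37.3833
(0.62, 0.2, 0.026) [0.6198 0.2    0.0263]
(0.6, 0.22, 0.026) [0.5994 0.2199 0.0273]
(0.648, 0.1965, 0.028) [0.6455 0.1965 0.0319]
(0.645, 0.203, 0.028) [0.6434 0.2029 0.0305]
(0.6, 0.15, 0.03) [0.5999 0.15   0.0302]
```

View pics/w10r.png

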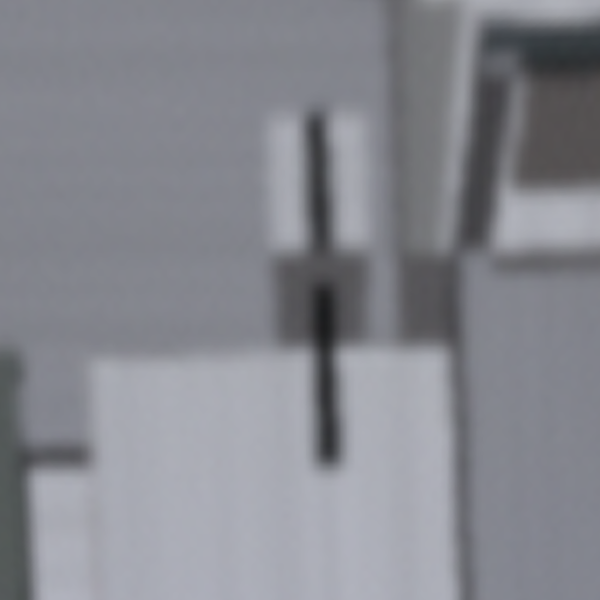

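View pics/w10l.png

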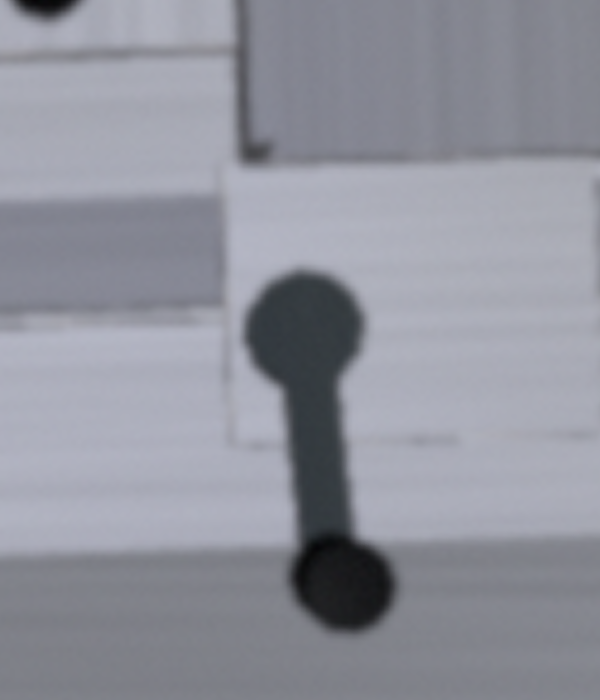

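```bash
python3 - <<'E'
from h import *
piv=(.4743,.1595); F=[]
set_gripper(.036)
P,O=lever_pose(piv,1.52); P[2]=.13
goto(P,O); P[2]=.038; movel(P,O,rate=.1); snap("wrist","w11"); print(current_contact_force())
set_gripper(.024); print(current_contact_force(),current_width())
for q in np.linspace(1.52,-.03,17):
    P,O=lever_pose(piv,q); movel(P,O,rate=.05); F.append(np.round(current_contact_force(),1).tolist())
print(F[::2],current_time_s()); snap("wrist","w12")
E
```

```text
[0.1190512  0.42609739 0.08714471]
[ 0.15542988 -0.50333868 -0.08009397] 0.024102385153711298
[[0.1, 1.1, -0.7], [-0.5, 0.7, -0.6], [0.3, -0.2, -0.5], [0.1, 0.9, 0.4], [1.3, -0.9, 1.0], [0.5, -0.7, 0.6], [0.6, 0.4, 0.2], [0.3, -0.8, -1.0], [0.2, -0.7, 0.5]] 44.2167
```

View pics/w12.png

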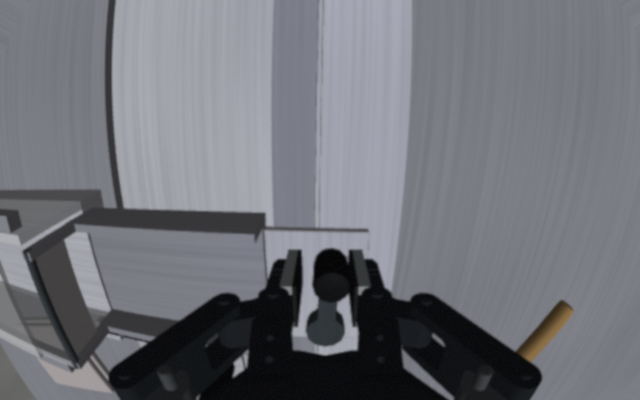

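```bash
python3 - <<'E'
from h import *
piv=(.4743,.1595)
for q in (-.05,-.07):
    P,O=lever_pose(piv,q); movel(P,O,rate=.03); print(current_contact_force(),current_ee_pos()-np.array(P))
P,O=lever_pose(piv,-.05); movel(P,O,rate=.03)
set_gripper(.034); P[2]=.14; movel(P,O,rate=.15)
goto([.50,.16,.22],down(np.pi/2)); set_gripper(.085)
T=wpose(); p,d=snapshot("wrist"); save("w13",p); np.save("pics/w13.npy",p); np.save("pics/w13T.npy",T)
a=rectify(T,p,.42,.52,.08,.20,.038,.2); b=rectify(T,p,0.58,0.68,.15,.25,0.028,0.2)
a=cv2.copyMakeBorder(a,0,0,0,0,cv2.BORDER_CONSTANT); save("w13a",a); save("w13b",b); print(current_time_s())
snap("top","t4")
E
```

```text
[-3.7264557   1.23081181  0.54259943] [-3.27072434e-04  3.31748470e-05 -3.07547402e-05]
[-4.38602509  1.83957945  1.9307701 ] [-2.25484543e-04  3.11688920e-05 -3.29798154e-05]
48.2417
```

View pics/w13a.png

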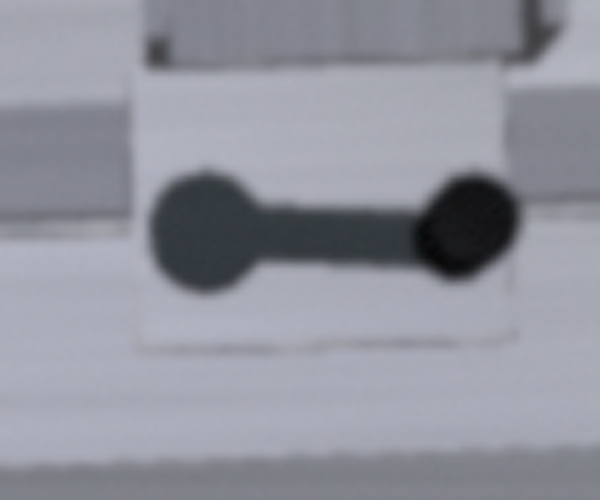

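View pics/w13b.png

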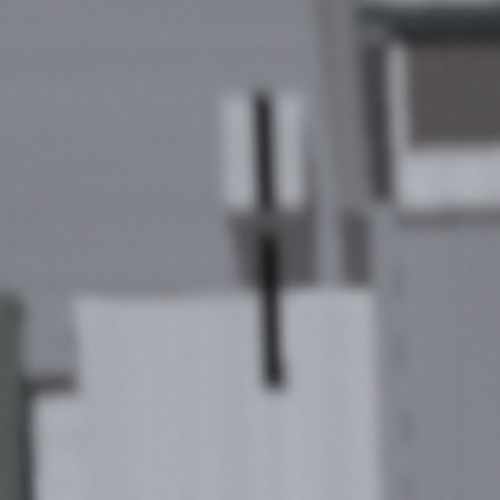

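View pics/t4.png

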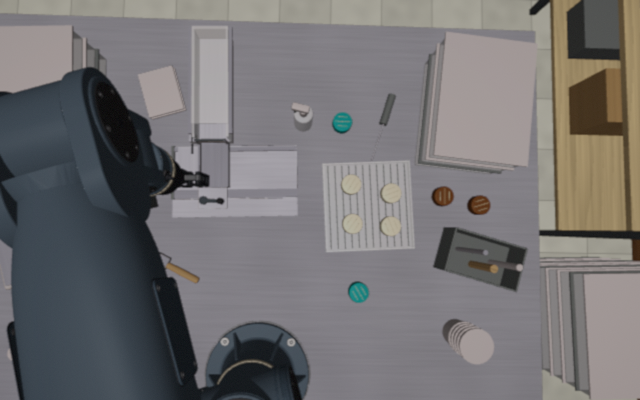

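```bash
python3 - <<'E'
from h import *
piv=(.4743,.1595)
P,O=lever_pose(piv,.0); P[2]=.13
set_gripper(.034); goto(P,O); P[2]=.038; movel(P,O,rate=.12); set_gripper(.022)
for q in (-.04,-.06,-.08,-.10,-.12,-.14,-.16):
    P,O=lever_pose(piv,q); movel(P,down(TH+np.pi),rate=.03); f=current_contact_force(); print(q,np.round(f,1),np.round(current_ee_pos()-np.array(P),4))
    if np.hypot(f[0],f[1])>9: break
P,O=lever_pose(piv,-.02); movel(P,down(TH+np.pi),rate=.03)
set_gripper(.034); P[2]=.14; movel(P,O,rate=.15)
goto([.50,.16,.22],down(np.pi/2)); set_gripper(.085)
T=wpose(); p,d=snapshot("wrist"); save("w14",p); np.save("pics/w14.npy",p); np.save("pics/w14T.npy",T)
a=rectify(T,p,.42,.52,.08,.20,.038,.2); b=rectify(T,p,0.58,0.68,.15,.25,0.028,0.2)
save("w14a",np.hstack([a,b]),None,.72); print(current_time_s())
E
```

```text
-0.04 [-2.  -1.3  1.5] [ 0.0001 -0.      0.    ]
-0.06 [-6.9 -1.3  4.9] [-0.0006 -0.0001 -0.0002]
-0.08 [-11.6  -2.7   7.4] [-0.0014 -0.0002 -0.0003]
55.7417
```

View pics/w14a.png

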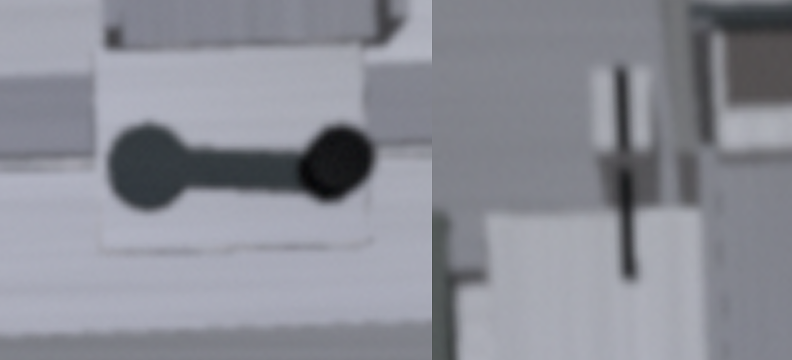

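```bash
python3 - <<'E'
from h import *
T=np.load("pics/w14T.npy"); p=np.load("pics/w14.npy")
save("w14d",np.hstack([rectify(T,p,.49,.66,.08,.22,z,.35) for z in (.03,.05)]))
p,d=snapshot("top"); save("t5",p); np.save("pics/t5.npy",p)
for r in regions_of("top","cheese1_centre"):
    m=r["region"]; v,u=np.nonzero(m); c=p[m].mean(0); print(round(r["confidence"],2),r["box"],np.round(px2w("top",u.mean(),v.mean(),.022),4),c.round(),m.sum())
E
```

```text
0.89 [340.1, 210.3, 25.2, 20.4] [ 0.4172 -0.2547  0.022 ] [174. 169. 151.] 326
```

View pics/w14d.png

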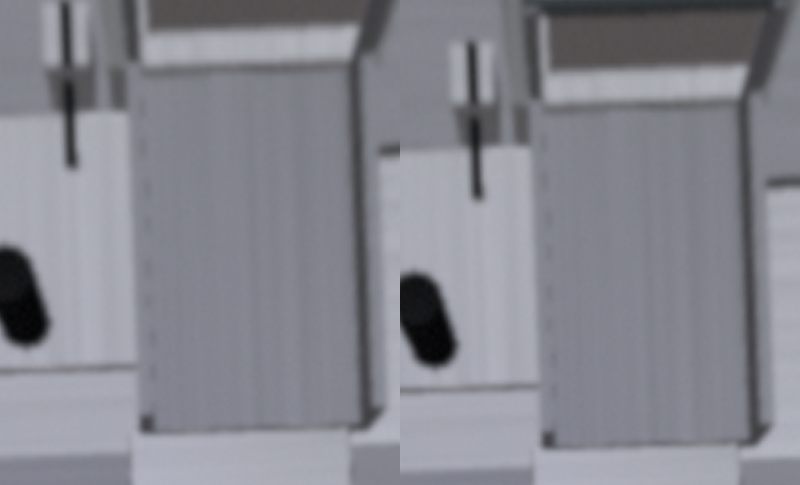

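View pics/w14.png

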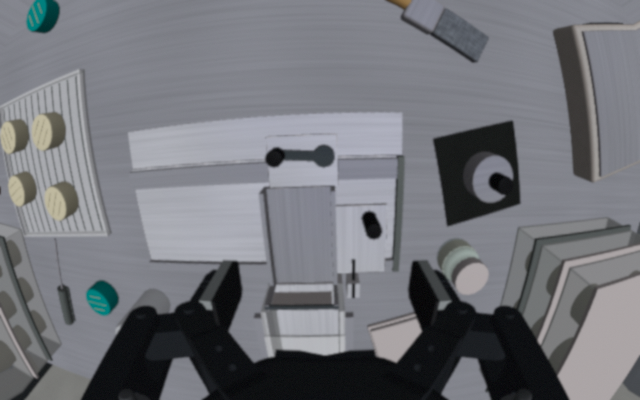

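```bash
cat >> h.py <<'E'
def cheeses(p):
    q=p.astype(int); m=((q[...,0]-q[...,2]>14)&(q[...,0]-q[...,1]<20)&(q.sum(2)>390)).astype(np.uint8)
    m[:150]=0; m[265:]=0; m[:,:315]=0; m[:,425:]=0
    m=cv2.morphologyEx(m,cv2.MORPH_CLOSE,np.ones((3,3),np.uint8))
    n,l,s,c=cv2.connectedComponentsWithStats(m)
    return [(px2w("top",*c[i],.022),int(s[i,4]),tuple(np.round(c[i],1))) for i in range(1,n) if s[i,4]>120]
E
python3 - <<'E'
from h import *
for c in cheeses(np.load("pics/t5.npy")): print(c)
p=np.load("pics/t5.npy"); print(p[224,352],p[195,430],p[200,370],p[196,443])
for a in (0,np.pi): 
  for P in [(.52,-.25,.01),(.41,-.36,.01),(.5495,.1315,.036)]: print(a,np.round(ik(P,down(TH+a)),2))
for t in (35,45):
  for P in [(.50,.13,.045),(.64,.135,.04),(.66,.136,.04)]: print(t,[ik(P,down(TH+np.pi/2*s,s*np.radians(t))) for s in (1,-1)])
E
```

```text
(array([ 0.52768849, -0.25032739,  0.022     ]), 303, (np.float64(350.9), np.float64(183.8)))
(array([ 0.50500325, -0.36425076,  0.022     ]), 301, (np.float64(391.1), np.float64(192.7)))
(array([ 0.41657673, -0.25562733,  0.022     ]), 310, (np.float64(352.3), np.float64(223.4)))
(array([ 0.41213904, -0.36368551,  0.022     ]), 306, (np.float64(390.8), np.float64(225.7)))
[177 171 152] [123 120 124] [148 145 146] [99 64 39]
0 [-0.45  0.5  -0.2   0.87  0.    1.09]
0 [-0.72  0.45 -0.29  0.83  0.    0.82]
0 [ 0.23  0.46 -0.2   0.91  0.    1.77]
3.141592653589793 [-0.45  0.5  -0.2   0.87 -0.   -2.05]
3.141592653589793 [-0.72  0.45 -0.29  0.83 -0.   -2.32]
3.141592653589793 [ 0.23  0.46 -0.2   0.91 -0.   -1.37]
35 [array([ 0.3715221 ,  0.02839469, -1.0265503 , -0.06759073, -0.1925249 ,
        0.28213026]), array([ 0.3715221 ,  0.02839469, -1.0265503 , -0.06759073, -0.1925249 ,
       -2.8594624 ])]
35 [array([ 0.27457307,  0.27610959, -0.73183003, -0.03405274, -0.13854167,
        0.20047382]), array([ 0.27457307,  0.27610959, -0.73183003, -0.03405274, -0.13854167,
       -2.94111884])]
35 [array([ 0.26558927,  0.30762696, -0.68418069, -0.01893734, -0.13348817,
        0.19297687]), array([ 0.26558927,  0.30762696, -0.68418069, -0.01893734, -0.13348817,
       -2.94861579])]
45 [None, None]
45 [array([ 0.29783895,  0.29180852, -0.92280228, -0.4112572 , -0.18726126,
        0.19063384]), array([ 0.29783895,  0.29180852, -0.92280228, -0.4112572 , -0.18726126,
       -2.95095881])]
45 [array([ 0.28705462,  0.31927141, -0.87620979, -0.39356714, -0.17976811,
        0.18274543]), array([ 0.28705462,  0.31927141, -0.87620979, -0.39356714, -0.17976811,
       -2.95884722])]
```

```bash
cat >> h.py <<'E'
DK=np.array([.5645,.132]); XB=np.array([np.cos(np.radians(2)),np.sin(np.radians(2))]); YB=np.array([-XB[1],XB[0]])
def dk(s,z,l=0): return [*(DK+s*XB+l*YB),z]
def pick(c):
    o=down(TH); set_gripper(.085)
    goto([c[0],c[1],.10],o); movel([c[0],c[1],.011],o,rate=.12); print("f",np.round(current_contact_force(),1))
    set_gripper(.03); print("w",current_width())
    movel([c[0],c[1],.13],o,rate=.15); print("w",current_width())
def place(s=.005):
    o=down(TH)
    goto(dk(s,.13),o); print("w",current_width()); movel(dk(s,.045),o,rate=.15); movel(dk(s,.0365),o,rate=.04); print("f",np.round(current_contact_force(),1),current_width())
    set_gripper(.068); print("w",current_width())
E
python3 - <<'E'
from h import *
p,d=snapshot("top"); cs=cheeses(p); print([np.round(c[0][:2],3) for c in cs])
c=[c[0] for c in cs if np.hypot(c[0][0]-.5277,c[0][1]+.25)<.05][0]
pick(c); snap("wrist","w15"); place(); snap("wrist","w16"); print(current_time_s())
E
```

```text
[array([ 0.528, -0.25 ]), array([ 0.505, -0.364]), array([ 0.417, -0.255]), array([ 0.412, -0.364])]
f [0.5 0.7 0.8]
w 0.054282751865250965
w 0.054208013587345893
w 0.054545424411058495
f [-8.4 -0.6  9.7] 0.05416197238726457
w 0.06751027573555698
62.8167
```

View pics/w16.png

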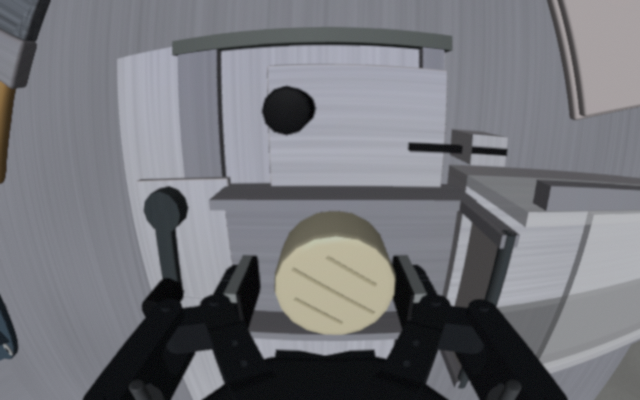

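View pics/w15.png

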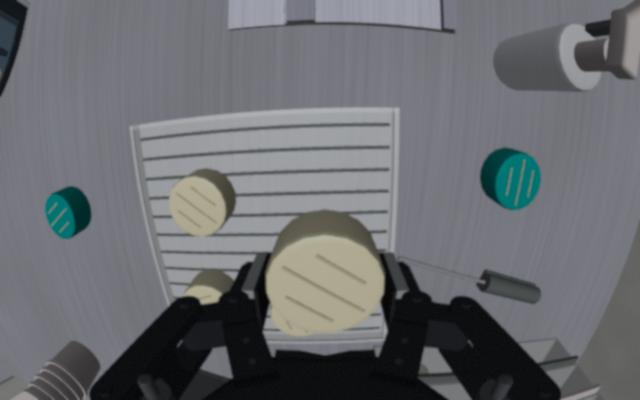

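```bash
cat >> h.py <<'E'
TILT=np.radians(36)
def push(s1,s0=-.043,z=.040,name=None,op=.016):
    o=down(np.radians(92),TILT)
    P=np.array(current_ee_pos()); movel([P[0],P[1],.13],rate=.15)
    goto(dk(s0-.01,.12),o); set_gripper(op)
    movel(dk(s0,z),o,rate=.12); print("f0",np.round(current_contact_force(),1))
    fs=[]
    for s in np.arange(s0+.02,s1+.0199,.02):
        movel(dk(min(s,s1),z),o,rate=.08); fs.append(np.round(current_contact_force(),1).tolist())
    print(fs, np.round(np.array(current_ee_pos())-dk(s1,z),4))
    if name: snap("wrist",name); 
    movel(dk(s0,z),o,rate=.2); movel(dk(s0-.01,.12),o,rate=.2)
E
python3 - <<'E'
from h import *
push(.062,name="w17"); T=wpose(); p,_=snap("wrist","w18"); snap("top","t6",(100,90,220,150),3.6); print(current_time_s())
E
```

```text
f0 [ 0.   0.1 -0.6]
[[-0.6, -0.3, 0.1], [0.6, -0.6, 0.1], [0.1, -1.2, -0.2], [-0.1, 0.6, -0.6], [-0.6, -0.2, 0.1], [-0.1, 1.8, -0.1]] [ 0.  0. -0.]
69.925
```

View pics/w17.png

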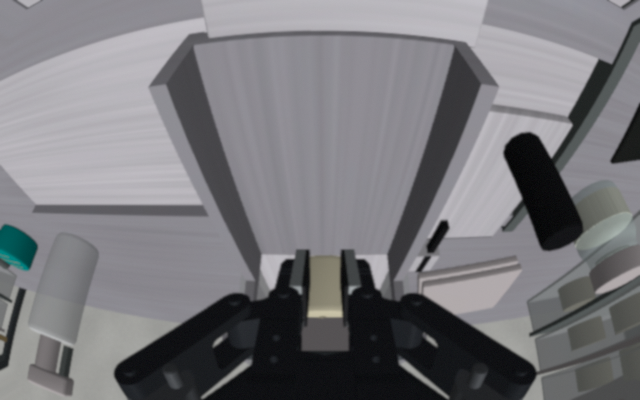

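View pics/w18.png

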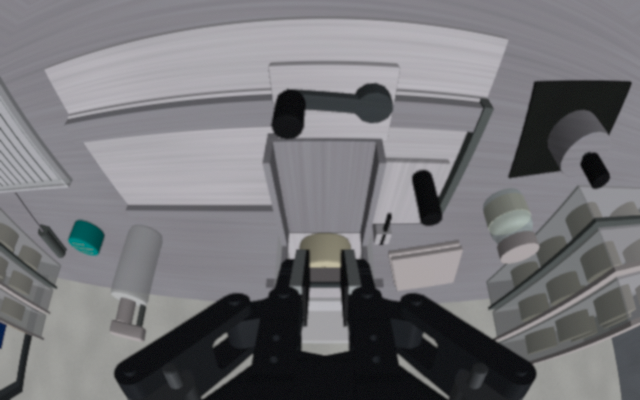

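View pics/t6.png

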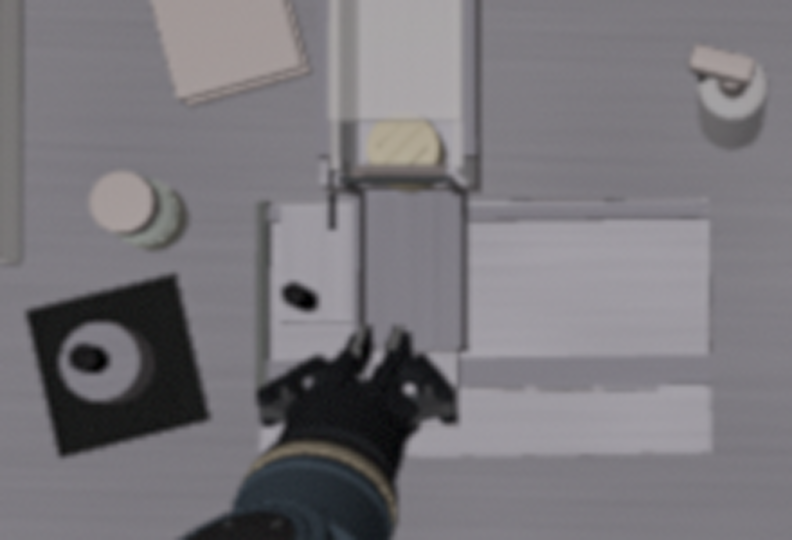

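```bash
cat > cyc.py <<'E'
from h import *
import sys
tgt=np.array([float(sys.argv[1]),float(sys.argv[2])]); n=sys.argv[3]; s1=float(sys.argv[4])
p,d=snapshot("top"); cs=cheeses(p); print([np.round(c[0][:2],3) for c in cs])
c=min(cs,key=lambda c:np.hypot(*(c[0][:2]-tgt)))[0]; assert np.hypot(*(c[:2]-tgt))<.06
pick(c)
if current_width()<.05: print("LOST"); sys.exit()
place(); snap("wrist",n+"a"); push(s1,name=n+"b"); snap("top",n+"c",(100,90,220,150),3.6); print(current_time_s())
E
python3 cyc.py .505 -.364 c2 .062
```

```text
[array([ 0.505, -0.365]), array([ 0.416, -0.256]), array([ 0.412, -0.364])]
f [-0.9  0.   0.3]
w 0.054548069733823305
w 0.05417468914456924
w 0.05457772904472635
f [-7.4 -0.2 10.6] 0.05379087235357323
w 0.0678096318436714
f0 [ 0.7  0.8 -0.3]
[[-0.6, -0.0, 0.5], [-0.8, 0.1, 0.5], [-0.2, -0.5, 0.5], [-0.0, -0.0, -0.3], [0.5, -0.3, -0.2], [0.3, -0.3, -0.3]] [0. 0. 0.]
84.9917
```

View pics/c2c.png

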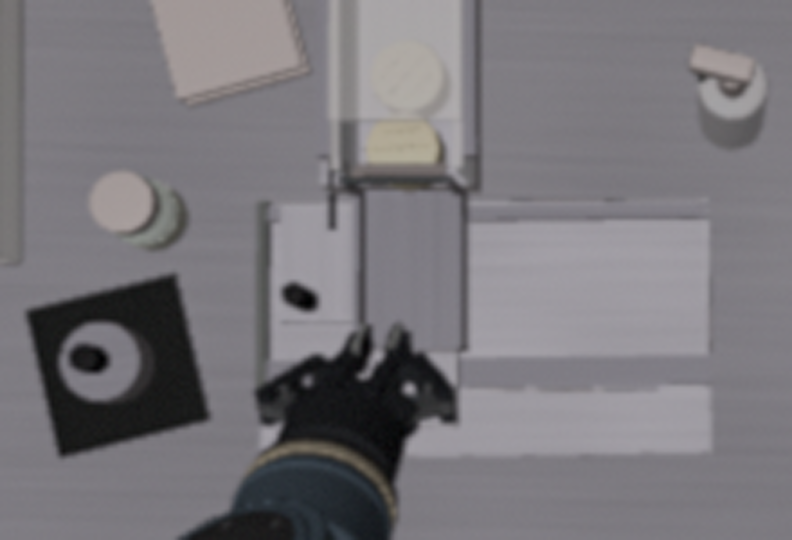

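View pics/c2a.png

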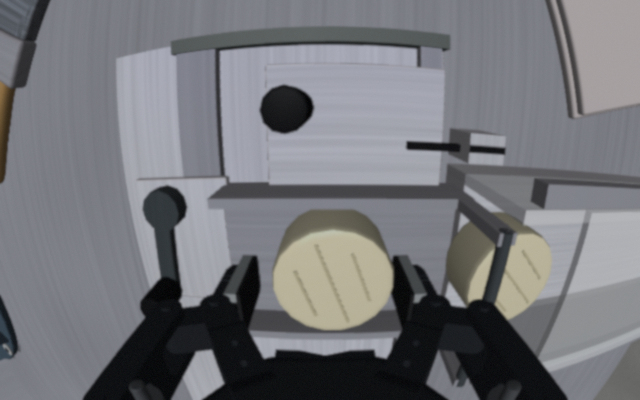

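Both inside, in line. Third cheese.

```bash
python3 cyc.py .412 -.364 c3 .062
```

```text
[array([ 0.417, -0.256]), array([ 0.412, -0.364])]
f [-0.3 -0.5  0.3]
w 0.05444936324333836
w 0.054566255873103875
w 0.054206105772053634
f [-8.6  1.2 10.3] 0.05392260882329766
w 0.06790127712848969
f0 [-0.3  0.  -0. ]
[[0.2, -0.3, 0.6], [-0.4, -0.6, -0.5], [-0.8, -0.3, -0.3], [0.4, 0.9, -0.0], [-0.5, -0.0, -0.7], [0.3, 0.3, 0.3]] [ 0.  0. -0.]
100.1417
```

View pics/c3c.png

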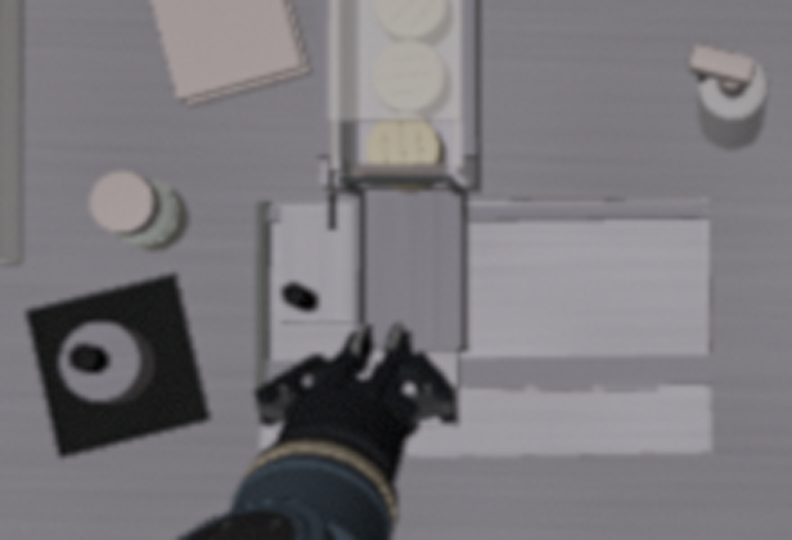

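```bash
python3 cyc.py .417 -.256 c4 .062 && python3 - <<'E'
from h import *
for s in (.02,.086): print([ik(dk(s,.0405),down(np.radians(-88),-np.radians(t))) is not None for t in (40,42,45)])
print(ik(dk(.02,.12),down(np.radians(-88),-np.radians(42))))
E
```

```text
[array([ 0.417, -0.256])]
f [ 0.6 -0.3  0.4]
w 0.054631672230133176
w 0.05429898999875478
w 0.05427003912855306
f [-8.5  0.5  9. ] 0.05414319615429203
w 0.06751931941789047
f0 [-0.   0.3 -0.8]
[[-0.4, 0.4, 0.7], [-0.4, -0.1, -0.3], [-0.4, 0.5, -0.6], [-0.9, -0.0, 0.3], [0.2, -0.3, -0.7], [-0.3, 0.6, 0.2]] [ 0. -0. -0.]
114.5833
[True, True, True]
[True, True, True]
[ 0.32379379  0.01751786 -0.89089745 -0.04966506 -0.19179955 -2.92421876]
```

View pics/c4c.png

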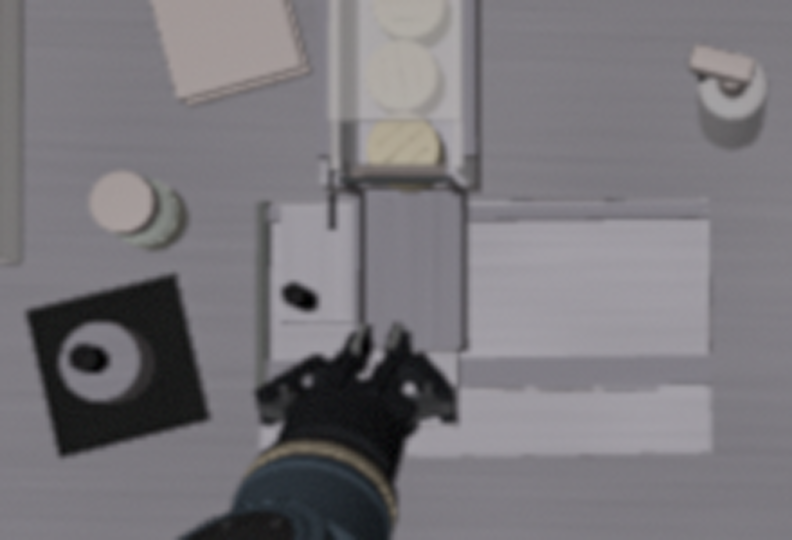

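View pics/c4b.png

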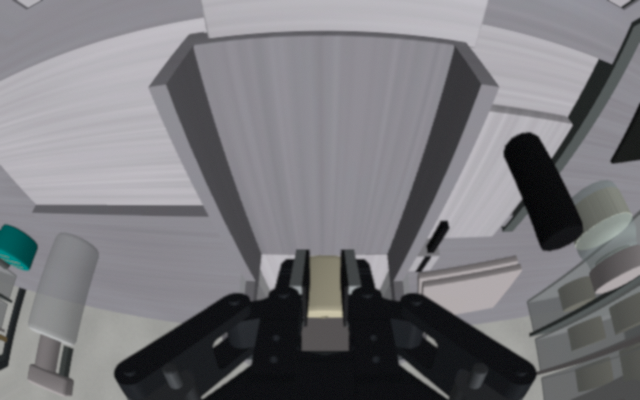

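```bash
cat > fin.py <<'E'
from h import *
o=down(np.radians(-88),-np.radians(42)); z=.0405
def final(smax):
    goto(dk(.01,.17),o); set_gripper(0)
    movel(dk(.02,.10),o,rate=.15); movel(dk(.03,z),o,rate=.1); print("f0",np.round(current_contact_force(),1))
    for s in np.r_[np.arange(.045,smax,.008),smax]:
        movel(dk(s,z),o,rate=.05); f=np.array(current_contact_force()); print(round(s,3),np.round(f,1))
        if np.linalg.norm(f)>15: print("STOP"); break
    snap("wrist","f1"); snap("top","f1t",(100,90,220,150),3.6)
    movel(dk(.02,z),o,rate=.15); movel(dk(.01,.17),o,rate=.2); wait(.5)
    snap("wrist","f2"); snap("top","f2t",(100,90,220,150),3.6); print(current_time_s())
E
python3 -c "
from fin import *
final(.086)"
```

```text
f0 [-0.  -0.1 -0.3]
0.045 [ 0.   0.6 -0.1]
0.053 [-0.6 -0.1  0.4]
0.061 [-0.4 -0.   0. ]
0.069 [-0.7 -0.2  0.6]
0.077 [-0.8  0.1 -0.2]
0.085 [0.1 0.7 0.4]
0.086 [-0.6  0.3 -0.2]
123.275
```

View pics/f1.png

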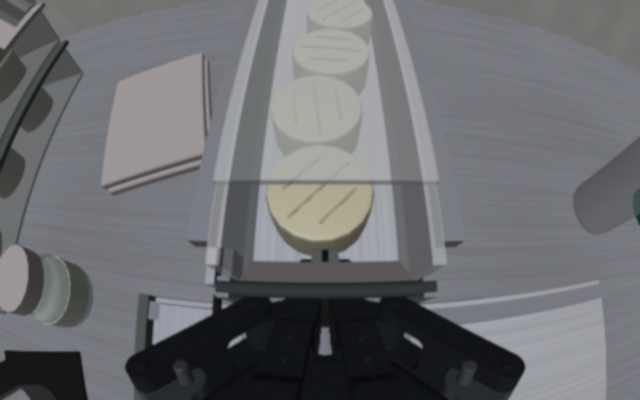

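View pics/f2.png

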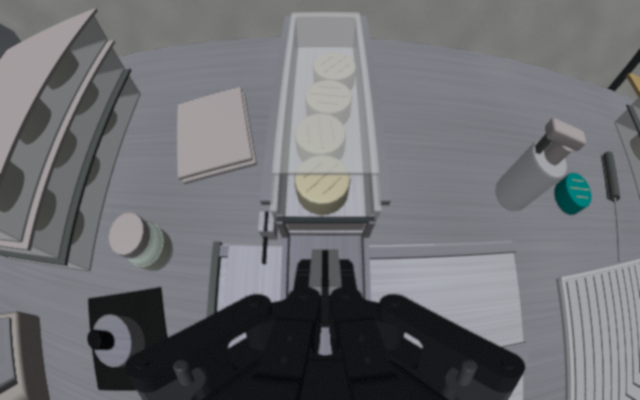

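View pics/f2t.png

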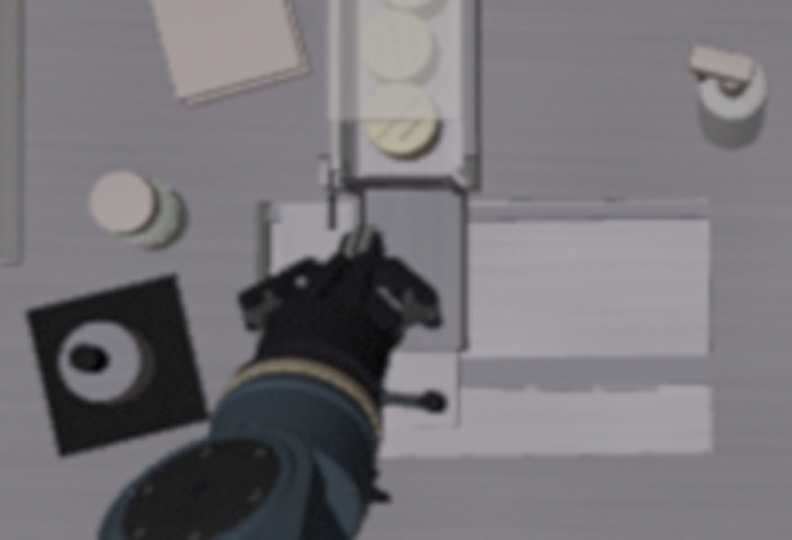

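```bash
python3 - <<'E'
from h import *
set_gripper(.04)
goto([.44,.14,.26],down(np.pi/2)); set_gripper(.085); T=wpose(); p,d=snapshot("wrist"); save("g1",p)
a=rectify(T,p,.42,.52,.08,.20,.038,.3); b=rectify(T,p,0.58,0.68,.08,.25,0.028,0.3)
save("g1r",np.vstack([cv2.copyMakeBorder(a,0,0,0,b.shape[1]-a.shape[1],cv2.BORDER_CONSTANT),b]))
q,d=snapshot("scene"); save("g1s",q); save("g1sz",q,(290,200,180,170),3.4); print(current_time_s(),current_contact_force())
E
```

```text
127.075 [ 0.96013083 -0.79086383 -0.58252524]
```

View pics/g1.png

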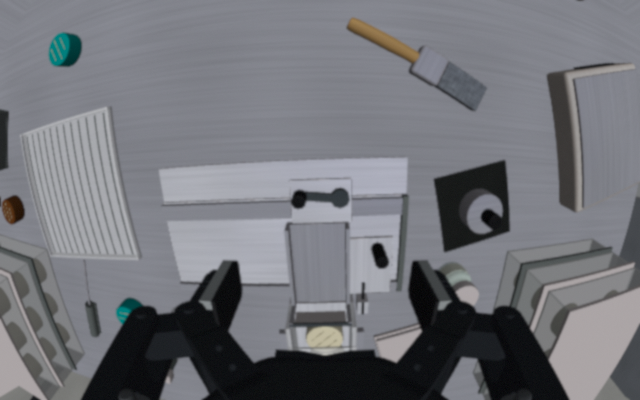

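View pics/g1r.png

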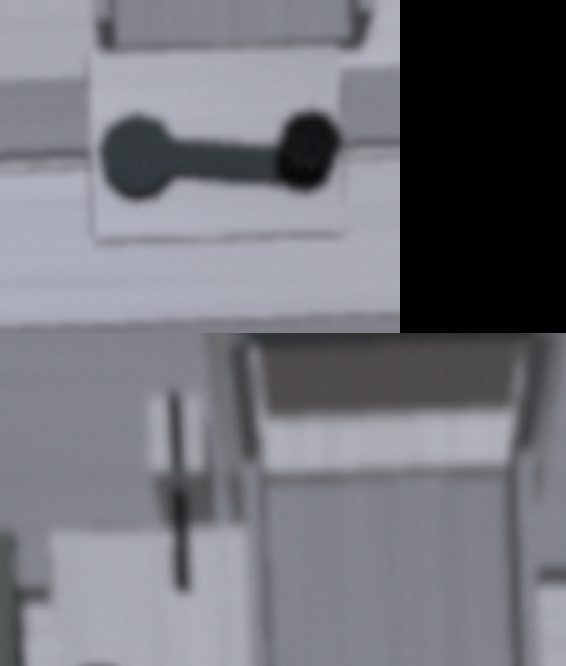

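View pics/g1sz.png

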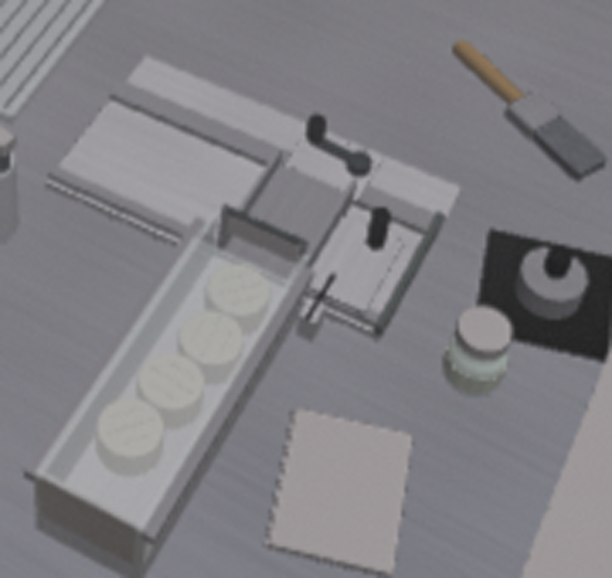

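```bash
python3 - <<'E'
from h import *
goto([.50,.16,.22],down(np.pi/2)); T=wpose(); p,d=snapshot("wrist"); print(current_time_s())
T0=np.load("pics/w14T.npy"); p0=np.load("pics/w14.npy")
A=[rectify(t,q,.43,.52,.085,.185,.036,.16) for t,q in ((T0,p0),(T,p))]
save("g2",np.vstack(A)[:,:],None,.7) 
for im in A:
    g=im.astype(int).sum(2); m=(g<300).astype(np.uint8); m[:120]=0
    n,l,s,c=cv2.connectedComponentsWithStats(m); i=1+np.argmax(s[1:,4]); mm=l==i
    # bar centreline between columns
    ys,xs=np.nonzero(mm); x0,x1=xs.min(),xs.max(); cols=np.arange(x0+95,x0+220,5)
    cen=[np.nonzero(mm[:,c])[0].mean() for c in cols if mm[:,c].any()]
    k=np.polyfit(cols[:len(cen)],cen,1); print(x0,x1,"slope",k[0],np.round(cen,1)[::4])
    # bed front edge
E
```

```text
127.525
95 560 slope 0.03307692307692267 [288.5 288.  288.5 290.  290.5 291.5 291.5]
96 558 slope 0.08646153846153908 [288.5 289.  290.  293.5 294.5 296.  297.5]
```

View pics/g2.png

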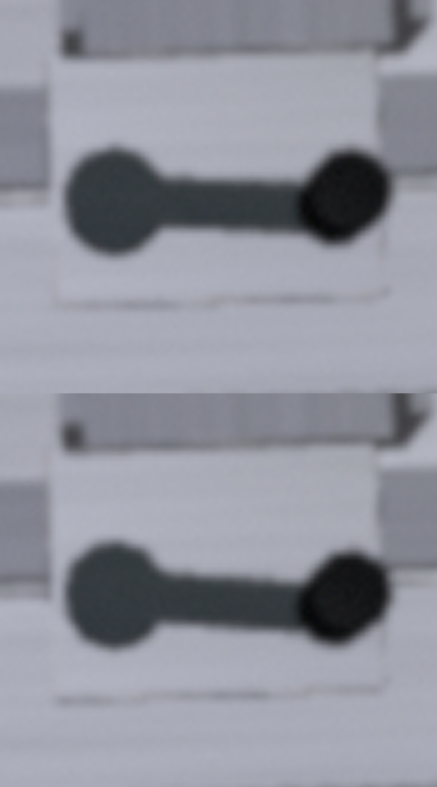

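```bash
cat > chk.py <<'E'
from h import *
goto([.50,.16,.22],down(np.pi/2)); set_gripper(.085); T=wpose(); p,d=snapshot("wrist"); np.save("pics/chk.npy",p); np.save("pics/chkT.npy",T)
im=rectify(T,p,.43,.52,.085,.185,.036,.16); save("chkl",im)
g=im.astype(int).sum(2); m=(g<300).astype(np.uint8); m[:120]=0
n,l,s,c=cv2.connectedComponentsWithStats(m); i=1+np.argmax(s[1:,4]); mm=l==i
ys,xs=np.nonzero(mm); x0=xs.min(); cols=np.arange(x0+95,x0+220,5)
k=np.polyfit(cols,[np.nonzero(mm[:,c])[0].mean() for c in cols],1); print("slope",k[0])
save("chkm",rectify(T,p,0.58,0.68,.08,.25,0.028,0.25)); save("chk",p); print(current_time_s())
E
python3 - <<'E'
from h import *
piv=(.4743,.1595)
P,O=lever_pose(piv,.06); P[2]=.13
set_gripper(.038); goto(P,O); P[2]=.038; movel(P,O,rate=.1); print(np.round(current_contact_force(),1)); set_gripper(.022)
for q in (.03,0,-.03,-.05,-.07,-.08,-.09,-.1):
    P,O=lever_pose(piv,q); movel(P,down(TH+np.pi),rate=.03); f=current_contact_force(); print(q,np.round(f,1))
    if np.hypot(f[0],f[1])>11: break
wait(.3)
P,O=lever_pose(piv,q+.06); movel(P,down(TH+np.pi),rate=.03)
set_gripper(.034); P[2]=.14; movel(P,rate=.12)
E
python3 chk.py
```

```text
[-0.1  0.  -0.5]
0.03 [-1.7  0.2  0.6]
0 [-2.2 -0.9  1.5]
-0.03 [-2.3 -2.1  0.1]
-0.05 [-4.1 -3.3  0.6]
-0.07 [-8.4 -3.6  5.3]
-0.08 [-12.1  -5.    7.6]
slope 0.033076923076923004
136.275
```

View pics/chkm.png

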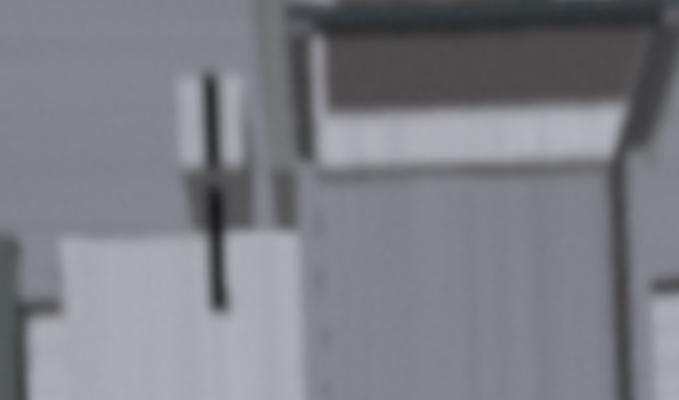

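View pics/chkl.png

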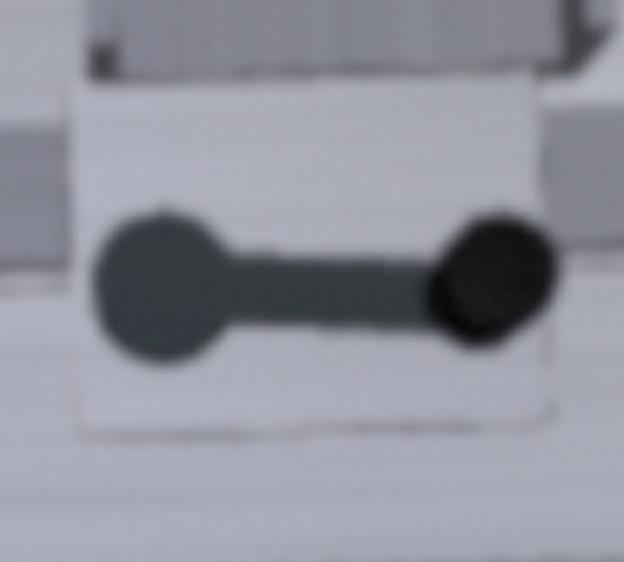

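```bash
python3 - <<'E'
from h import *
o=down(np.pi/2); y=.108
set_gripper(0)
goto([.440,y,.12],o); movel([.440,y,.042],o,rate=.12); print(np.round(current_contact_force(),1))
for x in np.arange(.446,.470,.0015):
    movel([x,y,.042],o,rate=.05); f=current_contact_force()
    if abs(f[0])>1: print(round(x,4),np.round(f,1))
    if np.hypot(f[0],f[1])>12: break
snap("wrist","k1")
movel([.440,y,.042],o,rate=.1); movel([.440,y,.14],o,rate=.15)
E
python3 chk.py
python3 - <<'E'
from h import *
T=np.load("pics/chkT.npy"); p=np.load("pics/chk.npy")
# bed front/step edge direction: long edges on plane z~.010 
save("bed",rectify(T,p,.42,.66,-.02,.26,.012,.36))
E
```

```text
[ 0.3  0.1 -0.7]
0.452 [-1.1  0.2  0.8]
0.4535 [-2.8 -1.8  0.2]
0.455 [-3.8 -2.7 -0.2]
0.4565 [-4.5 -3.1  0.2]
0.458 [-13.   -3.5   7.6]
slope 0.03592307692307666
143.225
```

View pics/k1.png

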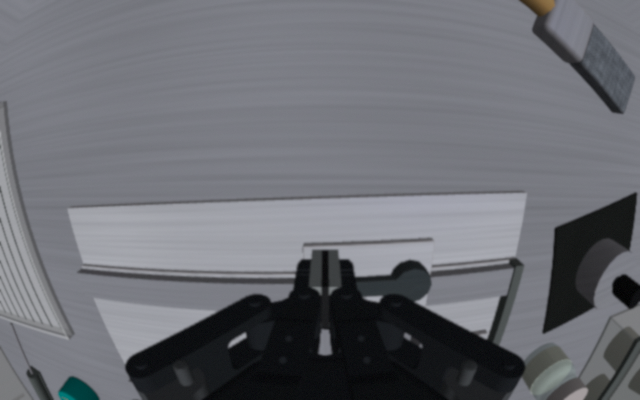

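View pics/bed.png

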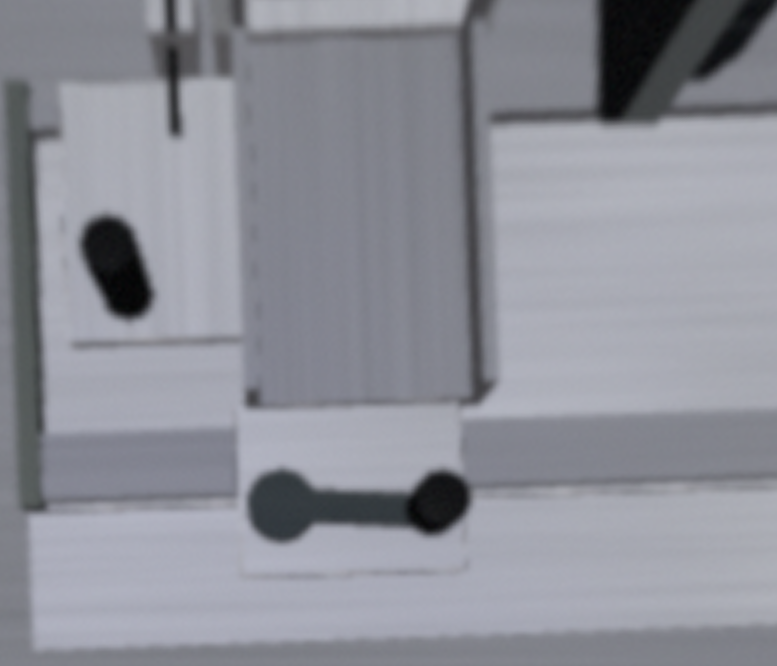

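```bash
python3 - <<'E'
from h import *
p=cv2.imread("pics/k1.png")[:,:,::-1]; T=np.eye(4); T[:3,:3]=R.from_rotvec(down(np.pi/2)).as_matrix(); T[:3,3]=[.4575,.108,.042]
save("k1r",rectify(T,np.ascontiguousarray(p),.42,.52,.08,.20,.036,.2))
E
```

```text
(no output)
```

View pics/k1r.png

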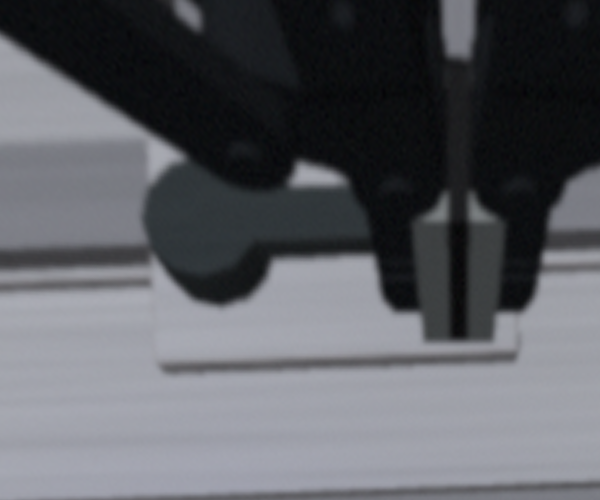

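```bash
python3 - <<'E'
from station import *
wait(2.0)
E
python3 chk.py; python3 - <<'E'
from h import *
def slope(T,p):
    im=rectify(T,p,.43,.52,.085,.185,.036,.16); return im
def ang(T,p,piv):
    im=rectify(T,p,piv[0]-.045,piv[0]+.045,piv[1]-.075,piv[1]+.025,.036,.16)
    g=im.astype(int).sum(2); m=(g<300).astype(np.uint8); m[:120]=0
    n,l,s,c=cv2.connectedComponentsWithStats(m); i=1+np.argmax(s[1:,4]); mm=l==i
    ys,xs=np.nonzero(mm); x0=xs.min(); cols=np.arange(x0+95,x0+220,5)
    return np.polyfit(cols,[np.nonzero(mm[:,c])[0].mean() for c in cols],1)[0]
print("start",ang(np.load("pics/w1T.npy"),np.load("pics/w1.npy"),(.478,.0355)))
for n in ("w13","w14","chk"): print(n,ang(np.load(f"pics/{n}T.npy"),np.load(f"pics/{n}.npy"),(.4743,.1595)))
E
```

```text
slope 0.03492307692307654
145.7417
start 0.06107692307692235
w13 0.03238461538461539
w14 0.03546153846153798
chk 0.03346153846153825
```

```bash
python3 - <<'E'
from h import *
goto([.42,.05,.30],down(np.pi/2)); q,d=snapshot("scene"); save("z1",q,(200,130,320,240),2.4); print(current_time_s(),current_contact_force())
E
```

```text
146.4667 [0.45790297 0.03483574 1.04099918]
```

View pics/z1.png

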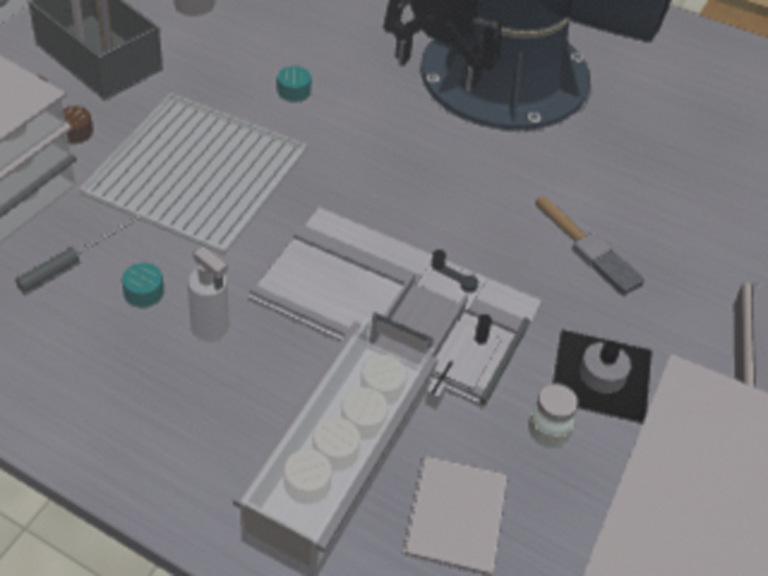

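Everything is in place: four cheeses in the box, flap hanging, lever shut, weight upright on the mat, tray empty, other items where they were.

```bash
python3 -c "
from station import *
close_job()"
```

```text
the job is handed in; nothing more can be done
```

The job is done and handed in at about 147 s. I stood the weight on the mat, opened the lever, slid the chute to the mark and shut the lever. Then I loaded all four cheeses and pushed them in flat under the flap.

**Last checks:**
- **Cheeses and flap:** all four lie flat in the box, the tray is empty, and the flap hangs shut behind them.
- **Chute:** its mark lines up with the box mark to within about 0.5 mm.
- **Weight:** it stands upright on the mat.
- **Spray bottle, jar, brush and probe:** they look unmoved in the pictures.

**What did not go cleanly:**
- **Lever moved while loading:** a check after loading showed the lever about 0.05 rad more open than I had left it, so something brushed it during the cheese work. I pushed it back to its stop twice.
- **Lever angle is uncertain:** it rests about 0.03 rad further shut than at the start. Measured against the bed edge I read about 0.07 rad, near the 0.08 limit for fully shut. While I held it pushed it looked close to 0, so it may spring back a little.

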